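# Empty the locked specimen drop box

## Robot

A 6-joint arm with a two-finger parallel gripper is mounted at the origin on a cart in front of the work surface, level with it; the furniture and walls round the work are solid. World frame = base frame: x ahead of the robot, y to its left, z up, the work surface at z = 0. Lengths are in mm, angles in rad, forces in N, time in s.
With the tool pointing down it reaches from about 325 to 775 mm from the base axis. Payload 9.3 kg.
Tool frame: the origin (TCP) lies midway between the tips of the shut fingers; the grasp point (between the pads) lies 19 mm behind it; x points along the fingers, z is the direction in which the jaws open and shut, and the axes are right-handed (so a half turn about x gives the same grasp; the last joint's range is limited). The gripper opens to 85 mm and grips with 20 to 120 N. Pads are 22 mm wide; open, the fingers measure 114 mm over their backs; the gripper's body (76 mm by 85 mm) begins 54 mm behind the grasp point. The pads swing forward as they close: fully open they stand 13 mm farther back than shut.
Start: joints at [1.153, 0.259, 0.021, 1.334, 0, 1.418], TCP at [143.945, 530.826, 231.279] pointing down, gripper open.
Joint ranges: [-3.04, 3.04], [-0.91, 1.82], [-1.04, 1.36], [-1.92, 1.95], [-1.52, 1.45], [-3.14, 3.14]. Speed limits (rad/s): [2.22, 2.22, 2.79, 3.14, 3.14, 3.14].

## Interface

Orientations are given as a rotation vector (axis times angle).
In Python, from bench import * gives the robot as it stands.
- The arm moves only by the tool apply_moves, never from a script. Its argument "commands" is a list of rows, each a list of 4 numbers: the shift along the tool's x, y, z in m, then the turn about the tool's x in degrees. In form: [[tx, ty, tz, yaw], ...]. A call has 1 to 5 rows; each row is the pose to reach, as a shift and turn from the pose commanded when the call began, along the tool's axes at that moment; what a row does not reach only later rows make up. A row lasts 1/12 s, in which the tool goes at most 41.7 mm and 7.16 degrees, less where a joint would pass 70% of its speed; a pose out of reach is approached as far as the arm can. A call with a gripper value outside its range is refused whole. "claw" is the finger opening in m, from 0 to 0.0854, set as the call begins (left out, the last holds). The fingers move at their own pace and stop on an object; the grip force is fixed at half the most. Time passes only in rows, so rows that repeat a pose let the fingers close. It gives the time, the measured TCP pose, the force and the opening at its end, in the units of the state.
- read_state(): the state, without advancing time (a new reading comes with each control period).
- read_camera(name): name is "scene" or "top"; returns the picture (400x640x3 uint8, red, green, blue); there is no depth.
- camera_params(name): a dict with "K" (3x3 intrinsics, pixels), "rvec" (rotation vector, rad) and "tvec" (3), from world to camera coordinates, as OpenCV has them. Camera axes: x right, y down, z forward; pixel columns grow to the right and rows downward; lengths in mm; the calibration is good to about 2 mm. A picture is of the moment at which its call begins. camera_params takes no time and is no camera call.
- hand_in(): hands the job in, once; it reports no verdict.
The state is a dict: "t": time; "joints": joint angles; "joint_velocities": joint speeds; "joint_torque": joint torques, N m; "eef_pos": TCP position; "tcp_rot": TCP orientation; "force": force on the tool from outside, world axes, zero at the start; "wrist_torque": the same for the moment, N m; "opening": finger opening in mm.
Only numpy, scipy, OpenCV 4.12 (cv2) and the standard library are available. Lean on these libraries where they do the work, as an engineer would, in place of code of your own. Each camera call takes 0.05 s, during which the arm holds its last target.

## Task

Empty the specimen drop box: unscrew the black lock cap that holds its spring flap down and stand it the right way up on the worktop, then swing the flap up and prop it open with the aluminium stay bar, set down across the well against its stop. Lay every blood tube from the well flat in the tray while the stay holds the flap; then take the stay out so that the flap springs fully shut, and leave the stay lying on the worktop.

Things in the scene. Friction and masses are not known exactly. Their poses are not given: they have to be found in the camera images.
- drop_box: White specimen drop box, fixed to the worktop, case 326 (x) x 173 (y) mm. Origin on the worktop in the middle of its length; z up, x along the hinge, +y towards the hinge side (left as the robot sees it); the case spans x = +-163, y = -82 to +91 mm. Its walls, all 50 mm high, are 8 mm thick: hinge-side wall y = 83 to 91, end walls x = 155 to 163 and -163 to -155.
- box_well (a point): Middle of the floor of the open well where the tubes lie: at y = 22.5, z = 8 mm in the drop_box frame. The well is 310 mm (x) by 121 mm (y). Between it and the -y outer wall is a flat deck, y = -82 to -38 mm, top at z = 50 mm in the drop_box frame.
- stay_seat (a point): Where the stay bar's centre belongs when it props the flap (x = -113, y = 25, z = 64 mm in the drop_box frame; axes as the box): the bar bridges the well along y near the robot-side end wall, lying on the hinge-side wall and on the deck, one end reaching past the wall and holding the flap open, the other against a steel stop 6 mm high on the deck, whose face towards the hinge is at y = -71.5 mm.
- box_stud (a point): Top of the threaded steel stud that stands on the deck, at x = 0, y = -60, z = 91.5 mm in the drop_box frame; thread diameter 28 mm, right-handed, 8 mm rise a turn. Anticlockwise from above unscrews.
- box_hinge (a point): Middle of the flap's hinge axis, which runs along the box's x axis outside the +y wall at y = 96.5, z = 32 mm in the drop_box frame.
- flap (a joint): Angle of the grey spring flap in rad: 0 shut (level), 1.57 upright, 2.2 end stop, about 1.55 on the stay. The spring always shuts it (1 N at the free edge; 0.1 N m open). The plate (306 mm long, 4 mm thick) sits on straps: its underside lies 26 mm above the axis when shut and its free edge 199 mm from it; a slot 36 mm wide in the free edge goes round the stud. The lock cap holds it down.
- flap_lip (a point): Underside of the flap's free edge, in line with the stay's place (113 mm towards the robot from the middle); it moves with the flap. Shut, it is 58 mm above the worktop: 8 mm over the deck, and it overhangs the deck's outer wall by 20.5 mm, so that the end of the stay goes under it from the side and lifts it.
- lock_cap: Black ribbed screw cap, 55 mm over its ribs, 38 mm high, 60 g, screwed down on the stud over the flap (its underside 62 mm above the worktop). Origin: centre of its underside; z is its axis, up. It must be turned anticlockwise about 2 turns (1.6 to 2.2, rising 8 mm a turn) before the thread lets go; until then it cannot be pulled off.
- stay_mid (a point): Centre of the stay bar, a loose square aluminium bar 193 x 28 x 28 mm with black end plugs, about 180 g; x is its long axis. It starts lying on the worktop.
- tray: Loose shallow aluminium tray 230 (x) x 150 (y) mm, rim 18 mm high, wall and floor 4 mm, 0.45 kg. Origin: centre of its underside, z up. It may get pushed.
- tube_1_mid (a point): Middle of a blood tube with brown cap, 16 mm thick and 78 mm long (it does not roll), lying in the well at the start; z is its long axis, towards the cap. Between two and four of the four tubes are there; an absent one reads None.
- tube_2_mid (a point): Middle of a blood tube with brown cap, 16 mm thick and 78 mm long (it does not roll), lying in the well at the start; z is its long axis, towards the cap. Between two and four of the four tubes are there; an absent one reads None.
- tube_3_mid (a point): Middle of a blood tube with brown cap, 16 mm thick and 78 mm long (it does not roll), lying in the well at the start; z is its long axis, towards the cap. Between two and four of the four tubes are there; an absent one reads None.
- tube_4_mid (a point): Middle of a blood tube with brown cap, 16 mm thick and 78 mm long (it does not roll), lying in the well at the start; z is its long axis, towards the cap. Between two and four of the four tubes are there; an absent one reads None.
- reagent: Bystander: small amber bottle with black cap, 33 x 92 mm, standing on the worktop to the left of the box. Origin: centre of its underside. The worktop between it and the box is free; farther back on that side (x over 0.62, y 0.22 to 0.47 m) stands a tall fixed carton.
- stay: The same stay bar as a body; origin: centre of its underside as built.
Not all that is in view belongs to the job. There is more than one size of the lock_cap; the job needs the larger.

How it is judged:
By the outcome, as a careful person would: the job done as asked, in the order asked, and still so for the second after the job is handed in, with the robot touching nothing.
Of tube_1, tube_2, tube_3, tube_4 only 2 to 4 are there at a start; the rules pass over those that are not, and their reading is None.
At some moment in a run one of tray may be knocked a few centimetres aside while the robot is not near it.
Once in a run the grip may slacken for a moment while it holds something.
It also fails if it takes over 210 s, if anything falls off the work surface, if the arm or the gripper's body presses on something with over 40 N, if the wrist force passes 120 N, or if a joint passes its speed limit or range.

## Working session

There is one attempt and no reset: what is moved stays moved. The work goes in short steps, Python scripts to look and compute and a tool call to move; the robot and the scene stay as the last step left them, time stands still between calls to the robot, and variables do not carry over. Pictures are saved under pics/ and viewed, and the job is handed in when it is done.

Besides the shell and the picture viewer there is one more tool, called after "Emit:" as a command line: name --pt "numbers of a row" for each row, then --argument value for the rest. apply_moves: Moves the arm, as the interface text tells. Its arguments: {"type":"object","properties":{"commands":{"type":"array"},"claw":{"type":"number"}},"required":["commands"]}

```bash
ls; mkdir -p pics; python3 - <<'E'
from bench import *
import cv2
print(read_state())
for n in ("scene","top"):
    cv2.imwrite(f"pics/{n}0.png",read_camera(n)[:,:,::-1])
    print(camera_params(n))
E
```

```text
pics
{'t': 0.0, 'joints': array([1.15338378e+00, 2.59193174e-01, 2.07836010e-02, 1.33366388e+00,
       1.14192935e-05, 1.41821907e+00]), 'joint_velocities': array([ 0.00021388,  0.00131855,  0.00117659,  0.00103024,  0.00016813,
       -0.00088009]), 'joint_torque': array([-3.23164692e-03, -5.55639660e+01,  3.44530571e+01,  1.36695997e-02,
       -3.96756268e-04, -8.14212399e-06]), 'eef_pos': array([143.84700468, 530.59114086, 230.67421044]), 'tcp_rot': array([-1.01259188,  1.32407287,  1.01158785]), 'force': array([0.61300056, 0.06622684, 0.39678193]), 'wrist_torque': array([-0.00693545,  0.02246347,  0.01625714]), 'opening': 85.32182934946627}
{'K': array([[424.20954461,   0.        , 314.33164654],
       [  0.        , 424.20954461, 198.6645614 ],
       [  0.        ,   0.        ,   1.        ]]), 'rvec': array([ 1.89834491, -0.71991003,  0.43141809]), 'tvec': array([-402.9239424 ,  247.36057205,  824.63072545])}
{'K': array([[434.31582966,   0.        , 320.95431163],
       [  0.        , 434.31582966, 191.51134247],
       [  0.        ,   0.        ,   1.        ]]), 'rvec': array([ 2.06981333, -2.14069412,  0.24131916]), 'tvec': array([   2.39596406,  564.97983263, 1378.49466191])}
```

View pics/scene0.png

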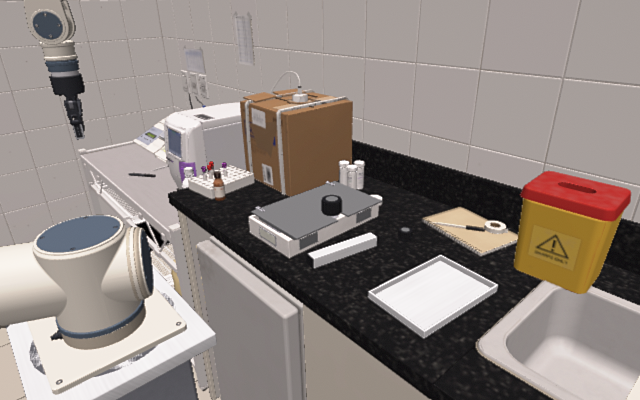

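View pics/top0.png

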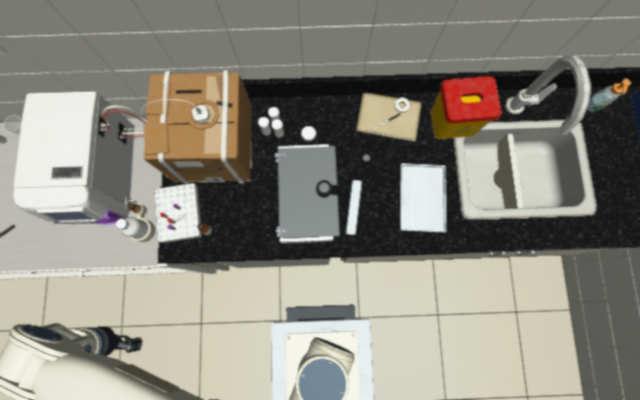

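```bash
cat > h.py <<'E'
import numpy as np, cv2
from bench import *
from scipy.spatial.transform import Rotation as R
def cam(n):
    c=camera_params(n); return np.array(c["K"]),np.array(c["rvec"],float),np.array(c["tvec"],float)
def proj(n,P):
    K,r,t=cam(n); return cv2.projectPoints(np.atleast_2d(np.array(P,float)),r,t,K,None)[0].reshape(-1,2)
def ray(n,uv,z):
    K,r,t=cam(n); M=R.from_rotvec(r).as_matrix(); o=-M.T@t
    d=M.T@np.linalg.inv(K)@np.array([uv[0],uv[1],1.]); return o+d*(z-o[2])/d[2]
def crop(img,u0,v0,u1,v1,s,name):
    c=cv2.resize(img[v0:v1,u0:u1],None,fx=s,fy=s,interpolation=cv2.INTER_CUBIC); cv2.imwrite(name,c)
def grab(n,name,box=None,s=1):
    im=read_camera(n)[:,:,::-1].copy()
    cv2.imwrite("pics/last_%s.png"%n,im)
    if box: crop(im,*box,s,name)
    else: cv2.imwrite(name,im)
    return im
def st():
    s=read_state(); M=R.from_rotvec(s["tcp_rot"]).as_matrix()
    print("t%.2f"%s["t"],"pos",s["eef_pos"].round(1),"F",s["force"].round(1),"op",round(s["opening"],1),"j",s["joints"].round(2)); print("x",M[:,0].round(3),"y",M[:,1].round(3),"z",M[:,2].round(3))
    return s,M
E
python3 - <<'E'
from h import *
im=cv2.imread("pics/top0.png"); crop(im,260,110,460,250,4,"pics/c1.png")
im=cv2.imread("pics/scene0.png"); crop(im,240,170,440,300,4,"pics/c2.png")
st()
E
```

```text
t0.10 pos [143.9 530.6 230.7] F [-0.3 -0.3 -0.2] op 85.5 j [1.15 0.26 0.02 1.33 0.   1.42]
x [-0.001 -0.001 -1.   ] y [-0.965  0.262  0.   ] z [ 0.262  0.965 -0.001]
```

View pics/c1.png

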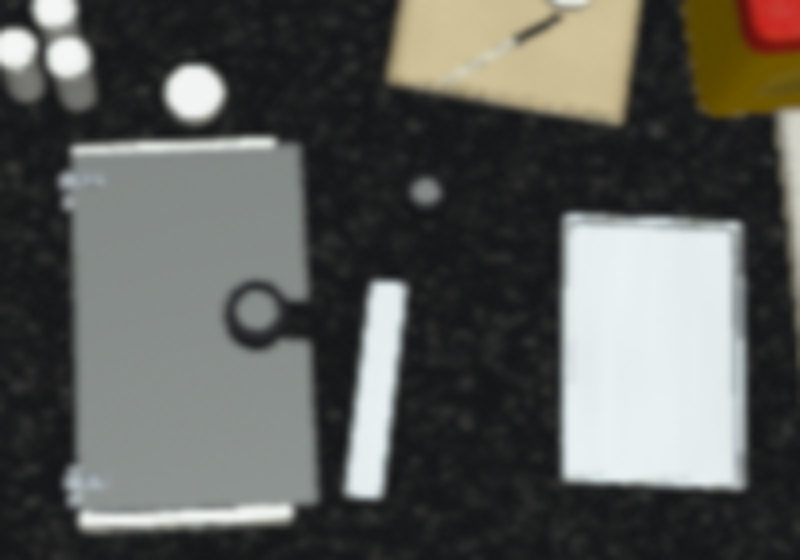

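View pics/c2.png

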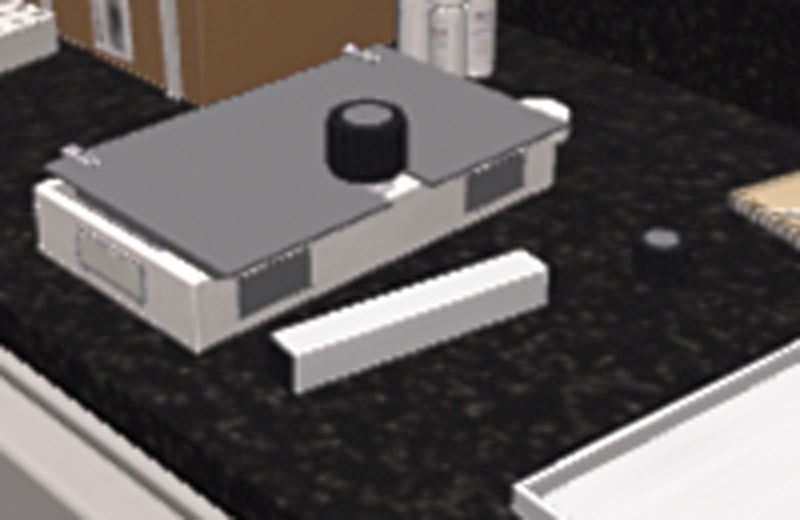

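```bash
cat > fit.py <<'E'
from h import *
from scipy.optimize import least_squares
def fit(obs,x0,free_yaw=True):
    # obs: list (cam,(u,v),(x,y,z) local)
    def T(p,L): 
        c,s=np.cos(p[2]),np.sin(p[2]); return [p[0]+c*L[0]-s*L[1],p[1]+s*L[0]+c*L[1],L[2]]
    f=lambda p: np.concatenate([proj(n,T(p,L))[0]-np.array(uv) for n,uv,L in obs])
    r=least_squares(f,x0,loss="soft_l1",x_scale=[1,1,.01]); return r.x, f(r.x).reshape(-1,2)
E
python3 - <<'E'
from fit import *
t=lambda u,v:(260+u/4,110+v/4); s=lambda u,v:(240+u/4,170+v/4)
for a in [(300,143),(319,502)]: print(ray("top",t(*a),62))
ob=[("top",t(300,143),(153,-102.5,62)),("top",t(319,502),(-153,-102.5,62)),("top",t(293,519),(-163,-82,50)),("top",t(80,531),(-163,91,50)),
("top",t(72,146),(163,91,50)),("top",t(277,137),(163,-82,50)),
("scene",s(198,350),(-163,-82,0)),("scene",s(222,277),(-153,-102.5,60)),("scene",s(570,127),(153,-102.5,60)),("scene",s(38,187),(-163,91,50)),
("top",t(256,313),(0,-60,100)),("scene",s(367,115),(0,-60,100))]
p,r=fit(ob,[480,30,0]); print("box",p,"\n",r.round(1))
# stay: top z 28 corners, local x long
ob=[("top",t(370,280),(96.5,14,28)),("top",t(408,284),(96.5,-14,28)),("top",t(384,499),(-96.5,-14,28)),("top",t(345,497),(-96.5,14,28)),
("scene",s(273,337),(-96.5,14,28)),("scene",s(297,357),(-96.5,-14,28)),("scene",s(297,391),(-96.5,-14,0)),("scene",s(548,267),(96.5,-14,28)),("scene",s(548,302),(96.5,-14,0)),("scene",s(524,250),(96.5,14,28))]
p,r=fit(ob,[450,-100,0]); print("stay",p,"\n",r.round(1))
ob=[("top",t(566,213),(115,75,18)),("top",t(742,222),(115,-75,18)),("top",t(743,490),(-115,-75,18)),("top",t(561,482),(-115,75,18)),]
p,r=fit(ob,[450,-250,0]); print("tray",p,"\n",r.round(1))
print("reagent",ray("top",(206,230),92), ray("scene",(219,199),0))
print("small cap",ray("top",t(425,192),20),ray("scene",s(661,240),20))
print("lid", ray("top",t(195,93),0))
print("edge",ray("top",(300,242),0),ray("top",(420,258),0))
E
```

```text
[723.11333905 -69.82639842  62.        ]
[416.55046657 -72.70320753  62.        ]
box [5.68704773e+02 3.16367082e+01 5.54934274e-03] 
 [[ 0.1  0.2]
 [-0.3  0.1]
 [-0.1 -0.4]
 [ 0.3 -1.3]
 [ 0.5 -0.1]
 [-0.4  0.3]
 [-0.7  1.4]
 [ 0.8 -0.2]
 [-0.  -1. ]
 [-1.7 -0. ]
 [ 0.5 -0.7]
 [-0.2  0.3]]
stay [ 5.17112601e+02 -1.27642879e+02 -1.43412118e-01] 
 [[ 0.3 -1.5]
 [-1.1 -1.6]
 [-0.2  0.5]
 [ 1.2  0.1]
 [-1.4  0.1]
 [-1.   0.5]
 [-0.7  2.3]
 [ 1.3 -0.9]
 [ 0.9 -0.1]
 [ 0.2 -1.2]]
tray [ 5.42713830e+02 -3.65675215e+02 -9.00792946e-02] 
 [[ 0.3  0.7]
 [-0.5  0.8]
 [-0.3 -0.4]
 [ 0.5 -0.9]]
reagent [444.80492789 354.02695281  92.        ] [455.12370901 376.49883536   0.        ]
small cap [ 688.93049156 -178.76000393   20.        ] [ 695.11989482 -173.54018575   20.        ]
lid [794.23210697  19.23125677   0.        ]
edge [406.59505238  59.51053789   0.        ] [ 339.44844624 -341.44592993    0.        ]
```

```bash
cat >> h.py <<'E'
def plan(x,y,z,ang=None):
    """ang: wanted world angle (deg) of jaw axis, mod 180"""
    s,M=st(); d=M.T@(np.array([x,y,z])-s["eef_pos"])
    print("tool shift m",(d/1000).round(4),"len",np.linalg.norm(d).round(1),"rows",np.ceil(np.linalg.norm(d)/41.7))
    a=np.degrees(np.arctan2(M[1,2],M[0,2])); print("jaw ang",round(a%180,1),"j6deg",np.degrees(s["joints"][5]).round(1))
    if ang is not None:
        k=((ang-a+90)%180)-90; print("yaw cmd",-k.round(1),"or",(-k-180*np.sign(-k)).round(1))
E
python3 -c "
from h import *
plan(569,-28.4,160)"
```

```text
t0.10 pos [143.9 530.6 230.7] F [-0.3 -0.3 -0.2] op 85.5 j [1.15 0.26 0.02 1.33 0.   1.42]
x [-0.001 -0.001 -1.   ] y [-0.965  0.262  0.   ] z [ 0.262  0.965 -0.001]
tool shift m [ 0.0711 -0.5566 -0.4281] len 705.9 rows 17.0
jaw ang 74.8 j6deg 81.3
```

Emit:
apply_moves --pt "0.004 -0.033 -0.025 0" --pt "0.008 -0.065 -0.05 0" --pt "0.0125 -0.098 -0.0755 0" --pt "0.017 -0.131 -0.1 0" --pt "0.021 -0.1635 -0.126 0"

```text
t: 0.52
eef_pos: [269.2, 364.9, 209.8]
tcp_rot: [-1.013, 1.323, 1.013]
force: [1.8, 0.6, 0.2]
opening: 85.3
```

Emit:
apply_moves --pt "0.004 -0.033 -0.025 0" --pt "0.008 -0.065 -0.05 0" --pt "0.0125 -0.098 -0.0755 0" --pt "0.017 -0.131 -0.1 0" --pt "0.021 -0.1635 -0.126 0"

```text
t: 0.93
eef_pos: [394.1, 200.4, 189.0]
tcp_rot: [-1.012, 1.323, 1.012]
force: [0.9, 1.3, 0.2]
opening: 85.7
```

Emit:
apply_moves --pt "0.004 -0.033 -0.025 7" --pt "0.008 -0.065 -0.05 14" --pt "0.0125 -0.098 -0.0755 21" --pt "0.017 -0.131 -0.1 28" --pt "0.021 -0.1635 -0.126 35"

```text
t: 1.35
eef_pos: [518.9, 36.0, 167.8]
tcp_rot: [-0.539, 1.503, 0.539]
force: [0.3, 1.8, 0.1]
opening: 85.7
```

```bash
python3 -c "
from h import *
plan(569,-28.4,160)"
```

```text
t1.35 pos [518.9  36.  167.8] F [0.3 1.8 0.1] op 85.7 j [-0.09  0.24 -0.17  1.16  0.    0.79]
x [-0.  0. -1.] y [-0.636  0.772  0.   ] z [ 0.772  0.636 -0.   ]
tool shift m [ 0.0078 -0.0816 -0.0023] len 82.0 rows 2.0
jaw ang 39.5 j6deg 45.3
```

Emit:
apply_moves --pt "0.004 -0.041 -0.001 0" --pt "0.008 -0.0816 -0.0023 0" --pt "0.045 -0.0816 -0.0023 0" --pt "0.07 -0.0816 -0.0023 0" --pt "0.07 -0.0816 -0.0023 0"

```text
t: 1.77
eef_pos: [566.0, -26.5, 93.1]
tcp_rot: [-0.54, 1.509, 0.547]
force: [-1.2, 1.1, 0.3]
opening: 85.6
```

```bash
python3 -c "
from h import *
plan(569,-28.4,66)
grab('top','pics/a1.png',(270,130,390,250),5)
grab('scene','pics/a2.png',(250,100,450,260),4)"
```

```text
t1.77 pos [566.  -26.5  93.1] F [-1.2  1.1  0.3] op 85.6 j [-0.19  0.37 -0.19  1.03  0.    0.68]
x [-0.009  0.002 -1.   ] y [-0.639  0.769  0.007] z [ 0.769  0.639 -0.006]
tool shift m [ 0.027  -0.0035  0.0012] len 27.3 rows 1.0
jaw ang 39.7 j6deg 39.1
```

View pics/a1.png

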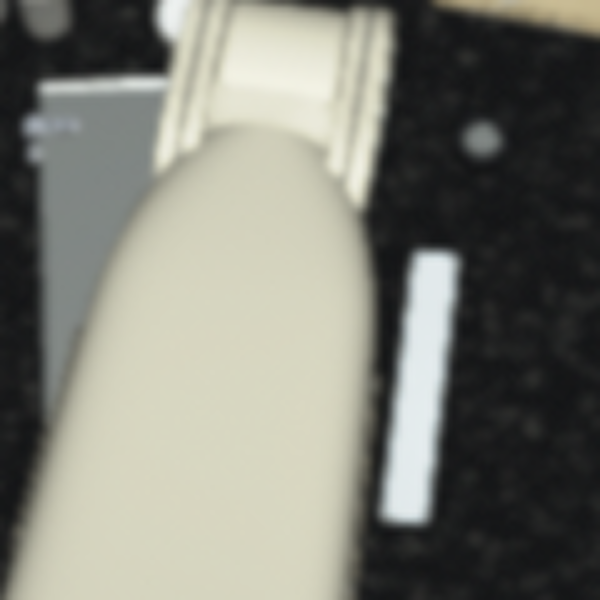

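View pics/a2.png

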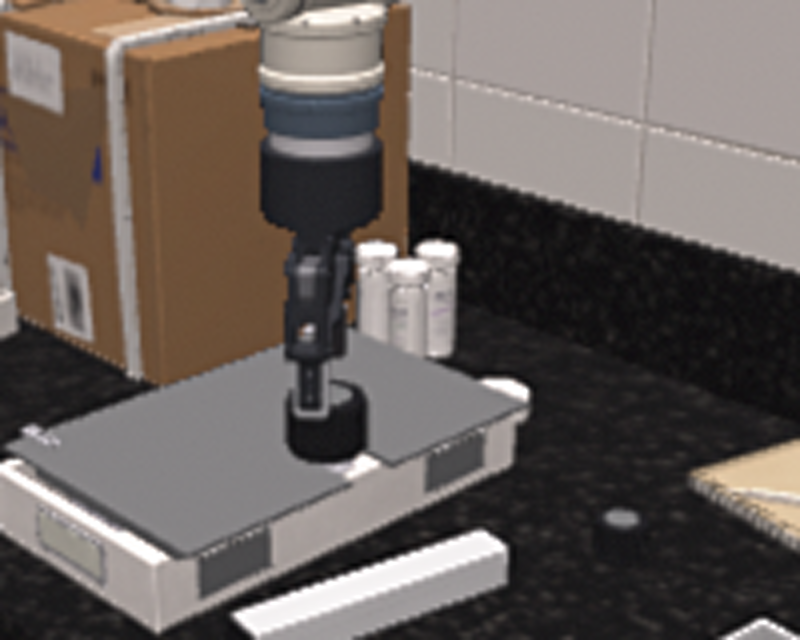

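Emit:
apply_moves --pt "0.024 0 0 0" --pt "0.024 0 0 0"

```text
t: 2.03
eef_pos: [568.1, -25.6, 73.7]
tcp_rot: [-0.544, 1.502, 0.545]
force: [-0.2, 0.1, 0.5]
opening: 85.2
```

```bash
python3 -c "
from h import *
plan(569,-28.4,66)"
```

```text
t2.03 pos [568.1 -25.6  73.7] F [-0.2  0.1  0.5] op 85.2 j [-0.19  0.38 -0.22  0.97 -0.    0.68]
x [-0.001  0.    -1.   ] y [-0.641  0.767  0.001] z [ 0.767  0.641 -0.001]
tool shift m [ 0.0077 -0.0028 -0.0011] len 8.2 rows 1.0
jaw ang 39.9 j6deg 39.1
```

Emit:
apply_moves --pt "0 -0.0028 -0.001 0" --pt "0 -0.0028 -0.001 0" --pt "0 -0.0028 -0.001 0"

```text
t: 2.28
eef_pos: [570.5, -29.0, 76.1]
tcp_rot: [-0.545, 1.499, 0.543]
force: [-0.2, -0.5, 0.4]
opening: 85.4
```

Emit:
apply_moves --pt "0 0 0 0" --pt "0 0 0 0" --pt "0 0 0 0" --pt "0 0 0 0" --pt "0 0 0 0" --claw 0.04

```text
t: 2.7
eef_pos: [570.2, -29.0, 75.1]
tcp_rot: [-0.544, 1.5, 0.543]
force: [1.0, 0.2, 5.3]
opening: 50.4
```

Emit:
apply_moves --pt "0 0 0 0" --pt "0 0 0 0" --pt "0.005 0.001 0.001 0" --pt "0.009 0.001 0.001 0" --pt "0.009 0.001 0.001 0" --claw 0.085

```text
t: 3.12
eef_pos: [569.1, -27.3, 64.0]
tcp_rot: [-0.543, 1.503, 0.545]
force: [-0.1, 0.2, 0.1]
opening: 84.7
```

Emit:
apply_moves --pt "0 0 0 0" --pt "0 0 0 0" --pt "0 0 0 0" --pt "0 0 0 0" --pt "0 0 0 0" --claw 0.04

```text
t: 3.53
eef_pos: [570.0, -27.7, 65.6]
tcp_rot: [-0.544, 1.501, 0.543]
force: [-0.6, -0.6, 2.4]
opening: 50.8
```

```bash
python3 -c "
from h import *
plan(569,-28.4,66)
grab('scene','pics/a3.png',(270,150,400,260),6)"
```

```text
t3.53 pos [570.  -27.7  65.6] F [-0.6 -0.6  2.4] op 50.8 j [-0.2   0.39 -0.23  0.95 -0.    0.68]
x [ 0.001 -0.    -1.   ] y [-0.64   0.768 -0.001] z [0.768 0.64  0.   ]
tool shift m [-0.0004  0.0001 -0.0013] len 1.3 rows 1.0
jaw ang 39.8 j6deg 39.0
```

View pics/a3.png

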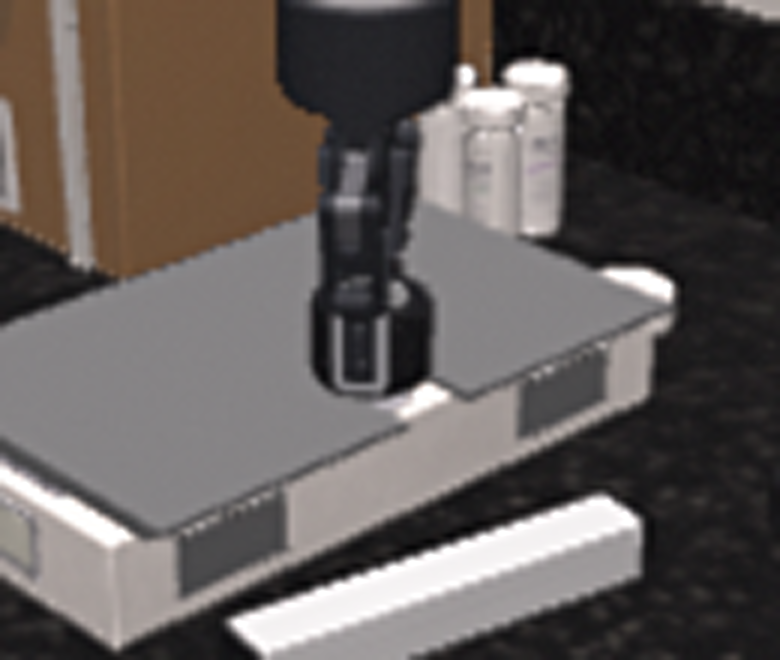

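Emit:
apply_moves --pt "-0.0002 0 0 -7" --pt "-0.0003 0 0 -14" --pt "-0.0005 0 0 -21" --pt "-0.0006 0 0 -28" --pt "-0.0008 0 0 -35"

```text
t: 4.0
eef_pos: [570.3, -27.8, 66.5]
tcp_rot: [-1.017, 1.32, 1.015]
force: [0.8, -1.2, 0.3]
opening: 50.5
```

```bash
python3 -c "
from h import *
s,_=st();print(s['wrist_torque'])"
```

```text
t4.00 pos [570.3 -27.8  66.5] F [ 0.8 -1.2  0.3] op 50.5 j [-0.2   0.39 -0.23  0.96 -0.    0.06]
x [ 0.001 -0.001 -1.   ] y [-0.967  0.256 -0.001] z [ 0.256  0.967 -0.   ]
[-0.22266663 -0.13341485 -0.01635761]
```

Turning freely. Continue to j6 ≈ -172°.

Emit:
apply_moves --pt "-0.0002 0 0 -7" --pt "-0.0003 0 0 -14" --pt "-0.0005 0 0 -21" --pt "-0.0006 0 0 -28" --pt "-0.0008 0 0 -35"

```text
t: 4.42
eef_pos: [570.3, -27.7, 67.3]
tcp_rot: [-1.464, 1.021, 1.462]
force: [1.0, -0.8, 1.6]
opening: 50.9
```

Emit:
apply_moves --pt "-0.0002 0 0 -7" --pt "-0.0003 0 0 -14" --pt "-0.0005 0 0 -21" --pt "-0.0006 0 0 -28" --pt "-0.0008 0 0 -35"

```text
t: 4.83
eef_pos: [570.3, -27.6, 68.1]
tcp_rot: [-1.875, 0.588, 1.873]
force: [1.5, 1.0, 0.3]
opening: 50.8
```

Emit:
apply_moves --pt "-0.0002 0 0 -7" --pt "-0.0003 0 0 -14" --pt "-0.0005 0 0 -21" --pt "-0.0006 0 0 -28" --pt "-0.0008 0 0 -35"

```text
t: 5.25
eef_pos: [570.2, -27.6, 68.8]
tcp_rot: [2.221, 0.003, -2.219]
force: [1.0, -0.4, 2.2]
opening: 50.9
```

Emit:
apply_moves --pt "-0.0002 0 0 -7" --pt "-0.0003 0 0 -14" --pt "-0.0005 0 0 -21" --pt "-0.0006 0 0 -28" --pt "-0.0008 0 0 -35"

```text
t: 5.67
eef_pos: [570.5, -27.7, 69.7]
tcp_rot: [1.872, 0.592, -1.869]
force: [2.2, -0.8, 1.9]
opening: 50.8
```

```bash
python3 -c "
from h import *
s,_=st();print(s['wrist_torque'])
grab('scene','pics/a4.png',(270,150,400,260),6)"
```

```text
t5.67 pos [570.5 -27.7  69.7] F [ 2.2 -0.8  1.9] op 50.8 j [-0.2   0.39 -0.22  0.96 -0.   -2.38]
x [ 0.002 -0.    -1.   ] y [ 0.576 -0.817  0.001] z [-0.817 -0.576 -0.001]
[-0.15043091 -0.33280467 -0.06040698]
```

View pics/a4.png

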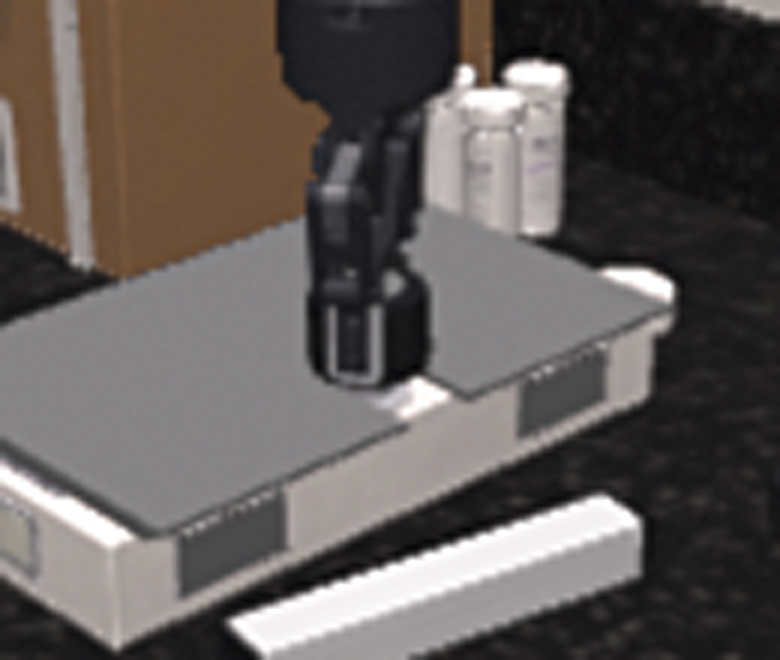

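Emit:
apply_moves --pt "-0.0002 0 0 -7" --pt "-0.0003 0 0 -14" --pt "-0.0005 0 0 -21" --pt "-0.0006 0 0 -28" --pt "-0.0008 0 0 -35"

```text
t: 6.13
eef_pos: [570.3, -27.5, 70.4]
tcp_rot: [1.462, 1.023, -1.461]
force: [1.2, 0.4, 1.3]
opening: 50.8
```

Emit:
apply_moves --pt "0 0 0 0" --pt "0 0 0 0" --pt "0 0 0 7" --pt "0 0 0 14" --pt "0 0 0 21" --claw 0.072

```text
t: 6.55
eef_pos: [569.6, -27.5, 69.9]
tcp_rot: [1.724, 0.77, -1.724]
force: [0.5, 0.1, -0.4]
opening: 71.9
```

Emit:
apply_moves --pt "0 0 0 7" --pt "0 0 0 14" --pt "0 0 0 21" --pt "0 0 0 28" --pt "0 0 0 35"

```text
t: 6.97
eef_pos: [569.6, -27.5, 69.9]
tcp_rot: [2.1, 0.242, -2.101]
force: [-0.2, 0.5, 0.2]
opening: 71.7
```

Emit:
apply_moves --pt "0 0 0 7" --pt "0 0 0 14" --pt "0 0 0 21" --pt "0 0 0 28" --pt "0 0 0 35"

```text
t: 7.38
eef_pos: [569.6, -27.5, 70.0]
tcp_rot: [-2.012, 0.389, 2.013]
force: [0.7, 0.4, -0.7]
opening: 71.7
```

Emit:
apply_moves --pt "0 0 0 7" --pt "0 0 0 14" --pt "0 0 0 21" --pt "0 0 0 28" --pt "0 0 0 35"

```text
t: 7.8
eef_pos: [569.5, -27.5, 69.9]
tcp_rot: [-1.621, 0.878, 1.622]
force: [-0.2, 0.6, -0.6]
opening: 71.8
```

Emit:
apply_moves --pt "0 0 0 7" --pt "0 0 0 14" --pt "0 0 0 21" --pt "0 0 0 28" --pt "0 0 0 35"

```text
t: 8.22
eef_pos: [569.5, -27.5, 69.9]
tcp_rot: [-1.185, 1.225, 1.186]
force: [-1.0, 0.2, 1.1]
opening: 72.0
```

Emit:
apply_moves --pt "0 0 0 7" --pt "0 0 0 14" --pt "0 0 0 21" --pt "0 0 0 28" --pt "0 0 0 35"

```text
t: 8.63
eef_pos: [569.5, -27.5, 69.9]
tcp_rot: [-0.723, 1.447, 0.724]
force: [-0.4, 0.3, -0.1]
opening: 71.9
```

Emit:
apply_moves --pt "0 0 0 7" --pt "0 0 0 14" --pt "0 0 0 21" --pt "0 0 0 28" --pt "0 0 0 35"

```text
t: 9.05
eef_pos: [569.6, -27.5, 69.9]
tcp_rot: [-0.248, 1.557, 0.249]
force: [0.4, -0.7, 0.3]
opening: 72.2
```

Emit:
apply_moves --pt "0 0 0 7" --pt "0 0 0 14" --pt "0 0 0 21" --pt "0 0 0 28" --pt "0 0 0 35"

```text
t: 9.47
eef_pos: [569.6, -27.5, 69.9]
tcp_rot: [0.231, 1.559, -0.231]
force: [-0.0, -0.1, -0.1]
opening: 71.9
```

Emit:
apply_moves --pt "0 0 0 7" --pt "0 0 0 14" --pt "0 0 0 21" --pt "0 0 0 28" --pt "0 0 0 35"

```text
t: 9.88
eef_pos: [569.6, -27.5, 69.9]
tcp_rot: [0.706, 1.453, -0.707]
force: [-0.1, 0.3, -0.1]
opening: 71.8
```

Emit:
apply_moves --pt "0 0 0 7" --pt "0 0 0 14" --pt "0 0 0 21" --pt "0 0 0 28" --pt "0 0 0 35"

```text
t: 10.3
eef_pos: [569.6, -27.5, 69.9]
tcp_rot: [1.169, 1.235, -1.169]
force: [-0.1, -0.9, -0.4]
opening: 72.0
```

```bash
python3 -c "
from h import *
plan(569,-28.4,66)
grab('scene','pics/a5.png',(270,150,400,260),6)"
```

```text
t10.30 pos [569.6 -27.5  69.9] F [-0.1 -0.9 -0.4] op 72.0 j [-0.2   0.39 -0.22  0.97  0.    2.89]
x [-0.001  0.    -1.   ] y [ 0.999  0.055 -0.001] z [ 0.055 -0.999 -0.   ]
tool shift m [ 0.0039 -0.0006  0.0009] len 4.1 rows 1.0
jaw ang 93.1 j6deg 165.7
```

View pics/a5.png

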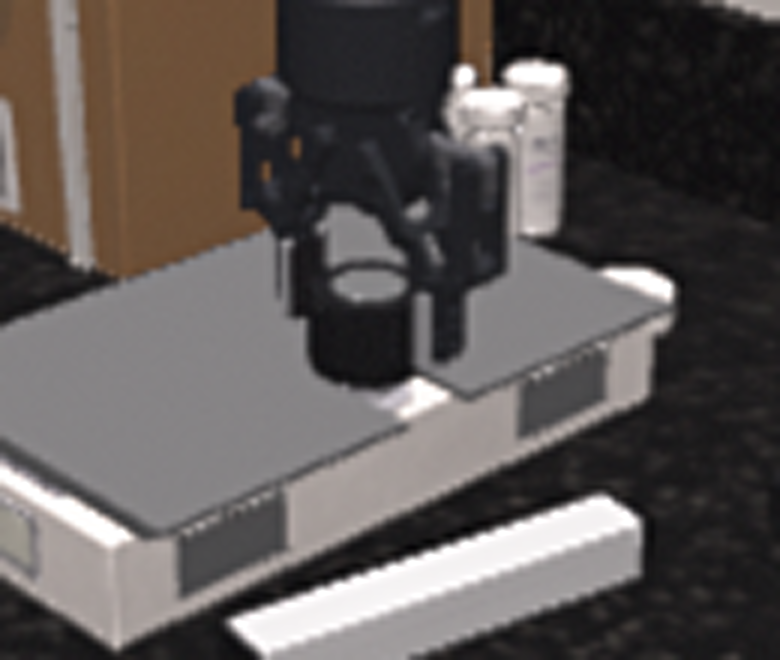

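Emit:
apply_moves --pt "0 0 0 0" --pt "0 0 0 0" --pt "0 0 0 0" --pt "0 0 0 0" --claw 0.04

```text
t: 10.68
eef_pos: [569.8, -27.4, 70.4]
tcp_rot: [1.159, 1.241, -1.159]
force: [-1.2, 1.2, 4.4]
opening: 51.3
```

Emit:
apply_moves --pt "-0.0002 0 0 -7" --pt "-0.0003 0 0 -14" --pt "-0.0005 0 0 -21" --pt "-0.0006 0 0 -28" --pt "-0.0008 0 0 -35"

```text
t: 11.1
eef_pos: [570.1, -27.9, 71.2]
tcp_rot: [0.692, 1.457, -0.692]
force: [0.2, -1.4, 2.7]
opening: 51.2
```

Emit:
apply_moves --pt "-0.0002 0 0 -7" --pt "-0.0003 0 0 -14" --pt "-0.0005 0 0 -21" --pt "-0.0006 0 0 -28" --pt "-0.0008 0 0 -35"

```text
t: 11.52
eef_pos: [570.5, -28.0, 72.0]
tcp_rot: [0.216, 1.558, -0.217]
force: [1.8, -1.1, 1.1]
opening: 51.4
```

Emit:
apply_moves --pt "-0.0002 0 0 -7" --pt "-0.0003 0 0 -14" --pt "-0.0005 0 0 -21" --pt "-0.0006 0 0 -28" --pt "-0.0008 0 0 -35"

```text
t: 11.93
eef_pos: [570.5, -27.9, 72.8]
tcp_rot: [-0.264, 1.554, 0.262]
force: [1.6, -1.2, 1.8]
opening: 51.7
```

Emit:
apply_moves --pt "-0.0002 0 0 -7" --pt "-0.0003 0 0 -14" --pt "-0.0005 0 0 -21" --pt "-0.0006 0 0 -28" --pt "-0.0008 0 0 -35"

```text
t: 12.35
eef_pos: [570.5, -27.9, 73.7]
tcp_rot: [-0.739, 1.441, 0.737]
force: [1.9, -0.9, 2.8]
opening: 50.6
```

Emit:
apply_moves --pt "-0.0002 0 0 -7" --pt "-0.0003 0 0 -14" --pt "-0.0005 0 0 -21" --pt "-0.0006 0 0 -28" --pt "-0.0008 0 0 -35"

```text
t: 12.77
eef_pos: [570.6, -27.8, 74.5]
tcp_rot: [-1.2, 1.215, 1.198]
force: [2.6, -2.1, 1.0]
opening: 51.1
```

Emit:
apply_moves --pt "-0.0002 0 0 -7" --pt "-0.0003 0 0 -14" --pt "-0.0005 0 0 -21" --pt "-0.0006 0 0 -28" --pt "-0.0008 0 0 -35"

```text
t: 13.18
eef_pos: [570.8, -27.9, 75.4]
tcp_rot: [-1.636, 0.864, 1.632]
force: [2.4, -0.1, 2.0]
opening: 51.1
```

Emit:
apply_moves --pt "-0.0002 0 0 -7" --pt "-0.0003 0 0 -14" --pt "-0.0005 0 0 -21" --pt "-0.0006 0 0 -28" --pt "-0.0008 0 0 -35"

```text
t: 13.6
eef_pos: [570.7, -27.7, 76.1]
tcp_rot: [-2.026, 0.371, 2.022]
force: [2.2, 0.0, 2.9]
opening: 51.4
```

Emit:
apply_moves --pt "-0.0002 0 0 -7" --pt "-0.0003 0 0 -14" --pt "-0.0005 0 0 -21" --pt "-0.0006 0 0 -28" --pt "-0.0008 0 0 -35"

```text
t: 14.02
eef_pos: [570.5, -27.4, 76.8]
tcp_rot: [2.091, 0.261, -2.088]
force: [1.7, 1.9, 2.1]
opening: 51.4
```

Emit:
apply_moves --pt "-0.0002 0 0 -7" --pt "-0.0003 0 0 -14" --pt "-0.0005 0 0 -21" --pt "-0.0006 0 0 -28" --pt "-0.0008 0 0 -35"

```text
t: 14.43
eef_pos: [569.9, -27.4, 77.4]
tcp_rot: [1.711, 0.784, -1.711]
force: [-1.1, 0.5, 2.9]
opening: 51.4
```

```bash
python3 -c "
from h import *
plan(569,-28.4,66)
grab('scene','pics/a6.png',(270,150,400,260),6)"
```

```text
t14.43 pos [569.9 -27.4  77.4] F [-1.1  0.5  2.9] op 51.4 j [-0.2   0.38 -0.21  0.98  0.   -2.63]
x [ 0.  0. -1.] y [ 0.757 -0.653  0.   ] z [-0.653 -0.757 -0.   ]
tool shift m [ 0.0114 -0.      0.0013] len 11.5 rows 1.0
jaw ang 49.2 j6deg -150.4
```

View pics/a6.png

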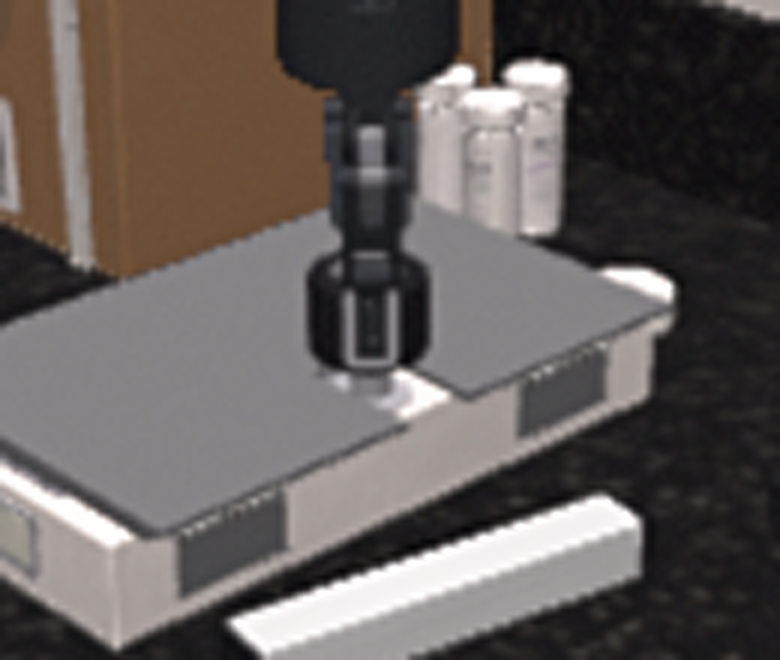

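Emit:
apply_moves --pt "-0.0002 0 0 -7" --pt "-0.0003 0 0 -14" --pt "-0.0005 0 0 -21" --pt "-0.0005 0 0 -21"

```text
t: 14.82
eef_pos: [569.9, -27.7, 77.9]
tcp_rot: [1.461, 1.023, -1.461]
force: [-0.6, 0.1, 2.1]
opening: 51.2
```

Emit:
apply_moves --pt "0 0 0 0" --pt "0 0 0 0" --pt "0 0 0 7" --pt "0 0 0 14" --pt "0 0 0 21" --claw 0.072

```text
t: 15.23
eef_pos: [569.7, -27.6, 77.7]
tcp_rot: [1.722, 0.772, -1.723]
force: [-0.6, -0.0, -0.0]
opening: 71.8
```

Emit:
apply_moves --pt "0 0 0 7" --pt "0 0 0 14" --pt "0 0 0 21" --pt "0 0 0 28" --pt "0 0 0 35"

```text
t: 15.65
eef_pos: [569.7, -27.6, 77.6]
tcp_rot: [2.099, 0.244, -2.099]
force: [-0.3, 0.6, -0.1]
opening: 72.2
```

Emit:
apply_moves --pt "0 0 0 7" --pt "0 0 0 14" --pt "0 0 0 21" --pt "0 0 0 28" --pt "0 0 0 35"

```text
t: 16.07
eef_pos: [569.7, -27.6, 77.6]
tcp_rot: [-2.013, 0.387, 2.014]
force: [-0.5, -0.5, 0.2]
opening: 71.8
```

Emit:
apply_moves --pt "0 0 0 7" --pt "0 0 0 14" --pt "0 0 0 21" --pt "0 0 0 28" --pt "0 0 0 35"

```text
t: 16.48
eef_pos: [569.7, -27.6, 77.6]
tcp_rot: [-1.622, 0.877, 1.623]
force: [-0.5, 0.1, 0.2]
opening: 71.9
```

Emit:
apply_moves --pt "0 0 0 7" --pt "0 0 0 14" --pt "0 0 0 21" --pt "0 0 0 28" --pt "0 0 0 35"

```text
t: 16.9
eef_pos: [569.8, -27.6, 77.7]
tcp_rot: [-1.187, 1.224, 1.187]
force: [-0.2, -0.3, 1.3]
opening: 72.1
```

Emit:
apply_moves --pt "0 0 0 7" --pt "0 0 0 14" --pt "0 0 0 21" --pt "0 0 0 28" --pt "0 0 0 35"

```text
t: 17.32
eef_pos: [569.8, -27.6, 77.7]
tcp_rot: [-0.725, 1.447, 0.725]
force: [-0.1, 0.5, -0.2]
opening: 71.8
```

Emit:
apply_moves --pt "0 0 0 7" --pt "0 0 0 14" --pt "0 0 0 21" --pt "0 0 0 28" --pt "0 0 0 35"

```text
t: 17.73
eef_pos: [569.8, -27.6, 77.7]
tcp_rot: [-0.25, 1.557, 0.25]
force: [0.3, -0.0, 0.2]
opening: 72.0
```

```bash
python3 -c "
from h import *
plan(569,-28.4,66)
grab('scene','pics/a7.png',(270,150,400,260),6)"
```

```text
t17.73 pos [569.8 -27.6  77.7] F [ 0.3 -0.   0.2] op 72.0 j [-0.2   0.38 -0.21  0.98 -0.    1.06]
x [-0. -0. -1.] y [-0.313  0.95   0.   ] z [ 0.95   0.313 -0.   ]
tool shift m [ 0.0117 -0.0005 -0.001 ] len 11.7 rows 1.0
jaw ang 18.2 j6deg 60.6
```

View pics/a7.png

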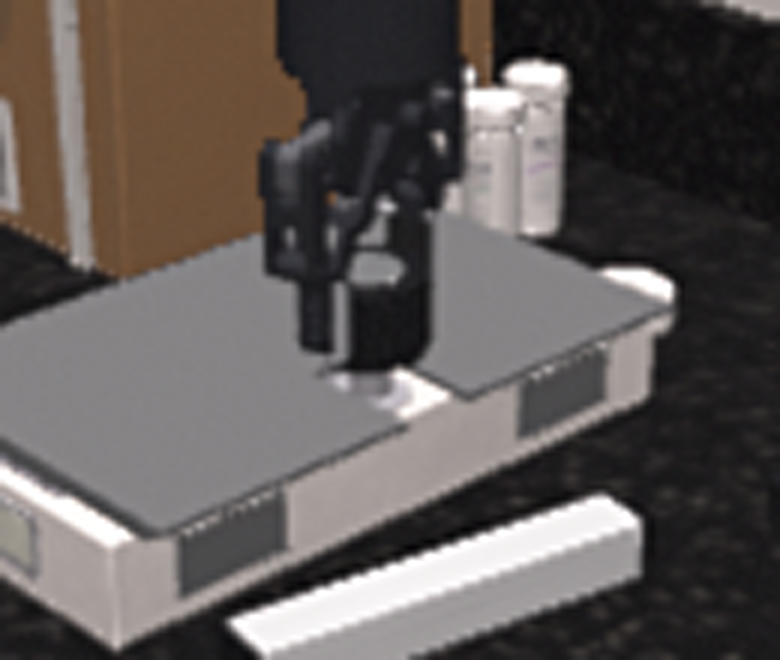

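Emit:
apply_moves --pt "0 0 0 0" --pt "0 0 0 0" --pt "0 0 0 0" --pt "0 0 0 0" --claw 0.04

```text
t: 18.12
eef_pos: [569.9, -27.6, 78.2]
tcp_rot: [-0.26, 1.555, 0.259]
force: [-2.2, -0.0, 4.8]
opening: 51.9
```

Emit:
apply_moves --pt "-0.0002 0 0 -7" --pt "-0.0003 0 0 -14" --pt "-0.0005 0 0 -21" --pt "-0.0006 0 0 -28" --pt "-0.0008 0 0 -35"

```text
t: 18.53
eef_pos: [569.9, -27.9, 78.9]
tcp_rot: [-0.739, 1.442, 0.738]
force: [-0.4, -1.5, 3.6]
opening: 51.5
```

Emit:
apply_moves --pt "-0.0002 0 0 -7" --pt "-0.0003 0 0 -14" --pt "-0.0005 0 0 -21" --pt "-0.0006 0 0 -28" --pt "-0.0008 0 0 -35"

```text
t: 18.95
eef_pos: [570.2, -28.0, 79.8]
tcp_rot: [-1.2, 1.216, 1.198]
force: [-0.4, -1.1, 3.4]
opening: 51.5
```

Emit:
apply_moves --pt "-0.0002 0 0 -7" --pt "-0.0003 0 0 -14" --pt "-0.0005 0 0 -21" --pt "-0.0006 0 0 -28" --pt "-0.0008 0 0 -35"

```text
t: 19.37
eef_pos: [570.5, -28.1, 80.6]
tcp_rot: [-1.636, 0.865, 1.633]
force: [1.5, -2.0, 3.0]
opening: 51.3
```

Emit:
apply_moves --pt "-0.0002 0 0 -7" --pt "-0.0003 0 0 -14" --pt "-0.0005 0 0 -21" --pt "-0.0006 0 0 -28" --pt "-0.0008 0 0 -35"

```text
t: 19.78
eef_pos: [570.5, -28.0, 81.5]
tcp_rot: [-2.026, 0.371, 2.022]
force: [0.3, -1.8, 2.5]
opening: 51.3
```

Emit:
apply_moves --pt "-0.0002 0 0 -7" --pt "-0.0003 0 0 -14" --pt "-0.0005 0 0 -21" --pt "-0.0006 0 0 -28" --pt "-0.0008 0 0 -35"

```text
t: 20.2
eef_pos: [570.5, -28.1, 82.3]
tcp_rot: [2.09, 0.259, -2.087]
force: [1.5, -3.1, 3.2]
opening: 51.7
```

Emit:
apply_moves --pt "-0.0002 0 0 -7" --pt "-0.0003 0 0 -14" --pt "-0.0005 0 0 -21" --pt "-0.0006 0 0 -28" --pt "-0.0008 0 0 -35"

```text
t: 20.62
eef_pos: [570.9, -28.0, 83.2]
tcp_rot: [1.712, 0.782, -1.709]
force: [2.6, -1.3, 1.8]
opening: 51.4
```

Emit:
apply_moves --pt "-0.0008 0 0 0" --pt "-0.0016 0 0 0" --pt "-0.0024 0 0 0" --pt "-0.0032 0 0 0" --pt "-0.004 0 0 0"

```text
t: 21.03
eef_pos: [569.7, -27.2, 86.2]
tcp_rot: [1.717, 0.779, -1.717]
force: [4.8, 3.2, -11.4]
opening: 51.4
```

```bash
python3 -c "
from h import *
plan(569,-28.4,66)
grab('scene','pics/a8.png',(270,150,400,260),6)"
```

```text
t21.03 pos [569.7 -27.2  86.2] F [  4.8   3.2 -11.4] op 51.4 j [-0.2   0.37 -0.2   1.    0.   -2.62]
x [-0.001  0.001 -1.   ] y [ 0.752 -0.659 -0.001] z [-0.659 -0.752 -0.   ]
tool shift m [0.0202 0.0003 0.0014] len 20.2 rows 1.0
jaw ang 48.7 j6deg -149.9
```

View pics/a8.png

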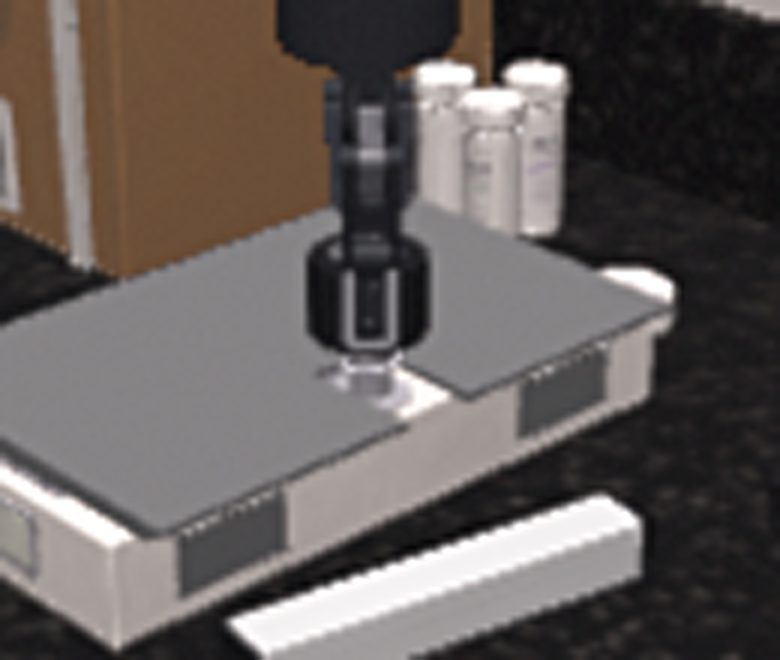

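Emit:
apply_moves --pt "0 0 0 -7" --pt "0 0 0 -14" --pt "0 0 0 -21" --pt "0 0 0 -24"

```text
t: 21.42
eef_pos: [570.1, -27.6, 86.5]
tcp_rot: [1.423, 1.055, -1.422]
force: [3.4, 1.2, -1.9]
opening: 51.4
```

Emit:
apply_moves --pt "0 0 0 0" --pt "0 0 0 0"

```text
t: 21.58
eef_pos: [569.6, -27.3, 86.6]
tcp_rot: [1.428, 1.051, -1.429]
force: [1.6, 2.0, -1.5]
opening: 51.4
```

Emit:
apply_moves --pt "-0.001 0 0 0" --pt "-0.002 0 0 0" --pt "-0.003 0 0 0" --pt "-0.003 0 0 0"

```text
t: 21.92
eef_pos: [569.1, -26.8, 89.1]
tcp_rot: [1.427, 1.054, -1.428]
force: [1.9, 6.0, -3.9]
opening: 51.6
```

Emit:
apply_moves --pt "-0.001 0 0 0" --pt "-0.002 0 0 0" --pt "-0.003 0 0 0" --pt "-0.004 0 0 0" --pt "-0.004 0 0 0"

```text
t: 22.33
eef_pos: [569.8, -27.9, 94.1]
tcp_rot: [1.427, 1.051, -1.427]
force: [0.7, 0.5, -0.8]
opening: 51.3
```

```bash
python3 -c "
from h import *
plan(569,-28.4,66)
grab('scene','pics/a9.png',(270,150,400,260),6)"
```

```text
t22.33 pos [569.8 -27.9  94.1] F [ 0.7  0.5 -0.8] op 51.3 j [-0.2   0.37 -0.18  1.02 -0.   -3.04]
x [ 0.    -0.001 -1.   ] y [ 0.955 -0.296  0.001] z [-0.296 -0.955  0.001]
tool shift m [ 0.0281 -0.0007  0.0007] len 28.1 rows 1.0
jaw ang 72.8 j6deg -174.0
```

View pics/a9.png

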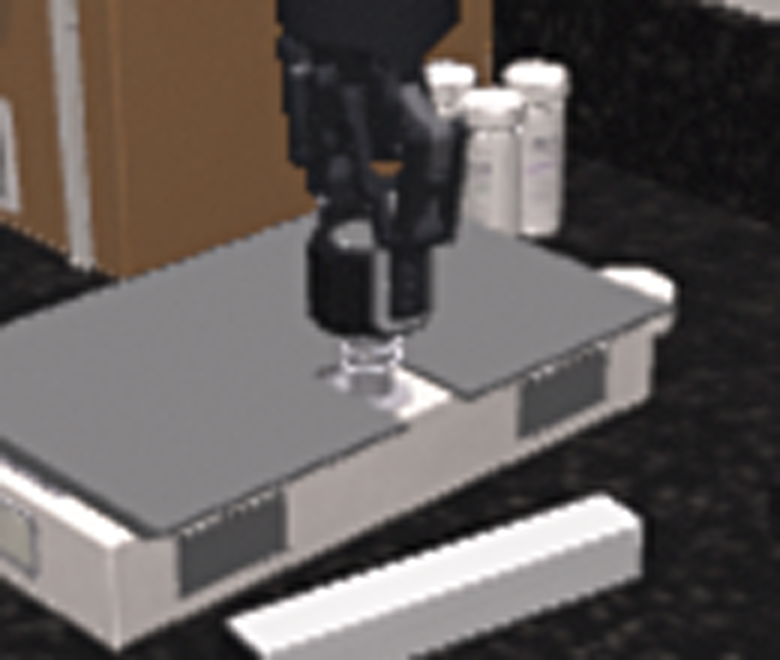

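Emit:
apply_moves --pt "-0.015 0 0 0" --pt "-0.035 0 0 7" --pt "-0.055 0 0 14" --pt "-0.075 0 0 20" --pt "-0.075 0 0 20"

```text
t: 22.8
eef_pos: [571.2, -28.1, 172.6]
tcp_rot: [1.676, 0.82, -1.668]
force: [0.5, -0.2, -0.6]
opening: 51.1
```

```bash
python3 -c "
from h import *
plan(670,-120,110,0)
grab('scene','pics/b1.png',(270,100,400,210),6)
print(ray('top',(374,152),0),ray('top',(404,163),18))"
```

```text
t22.80 pos [571.2 -28.1 172.6] F [ 0.5 -0.2 -0.6] op 51.1 j [-0.2   0.31 -0.05  1.2  -0.   -2.68]
x [ 0.006 -0.001 -1.   ] y [ 0.793 -0.609  0.005] z [-0.609 -0.793 -0.002]
tool shift m [0.0633 0.134  0.0129] len 148.7 rows 4.0
jaw ang 52.5 j6deg -153.7
yaw cmd 52.5 or -127.5
[ 716.28779668 -209.88028901    0.        ] [ 667.01844584 -309.26644133   18.        ]
```

View pics/b1.png

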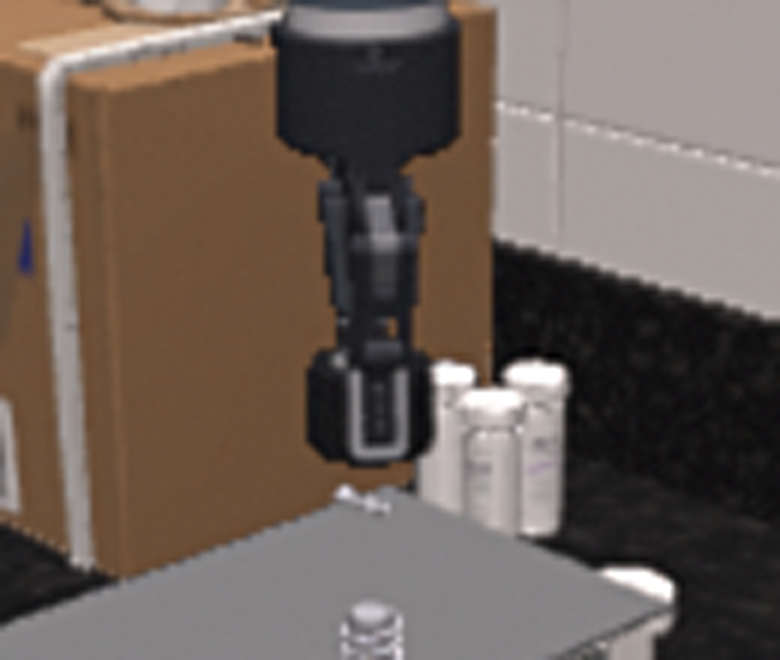

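Emit:
apply_moves --pt "0 0.04 0.004 7" --pt "0 0.08 0.008 14" --pt "0.02 0.115 0.011 21" --pt "0.045 0.134 0.013 28" --pt "0.063 0.134 0.013 35"

```text
t: 23.27
eef_pos: [670.3, -122.0, 101.6]
tcp_rot: [2.056, 0.316, -2.059]
force: [-1.3, 0.4, -1.1]
opening: 51.1
```

Emit:
apply_moves --pt "0.015 0 0 7" --pt "0.03 0 0 14" --pt "0.045 0 0 17" --pt "0.06 0 0 17" --pt "0.075 0 0 17"

```text
t: 23.68
eef_pos: [668.0, -118.8, 28.6]
tcp_rot: [2.212, 0.018, -2.216]
force: [0.4, -0.2, -1.4]
opening: 51.2
```

```bash
python3 -c "
from h import *
plan(670,-120,10,0)
grab('scene','pics/b2.png',(300,100,460,260),5)"
```

```text
t23.68 pos [ 668.  -118.8   28.6] F [ 0.4 -0.2 -1.4] op 51.2 j [-0.3   0.58  0.02  1.   -0.   -1.89]
x [-0.002  0.    -1.   ] y [ 0.016 -1.    -0.   ] z [-1.    -0.016  0.002]
tool shift m [ 0.0186  0.0012 -0.0021] len 18.7 rows 1.0
jaw ang 0.9 j6deg -108.1
yaw cmd 0.9 or -179.1
```

View pics/b2.png

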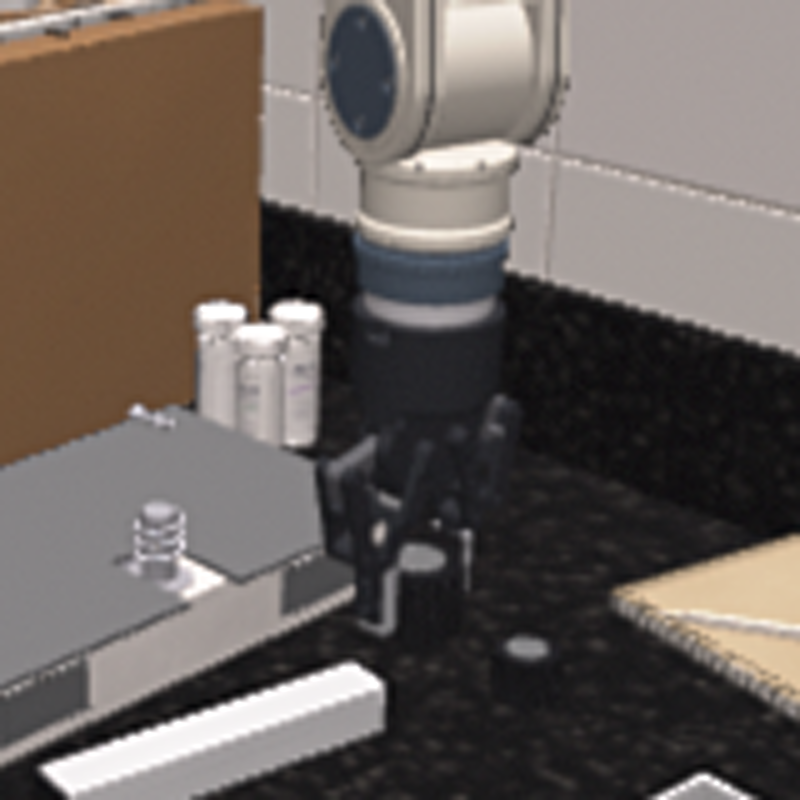

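Emit:
apply_moves --pt "0.004 0 0 0" --pt "0.008 0 0 0" --pt "0.012 0 0 0" --pt "0.015 0 0 0" --pt "0.015 0 0 0"

```text
t: 24.15
eef_pos: [668.6, -118.9, 15.4]
tcp_rot: [2.214, 0.016, -2.214]
force: [0.0, 0.4, -0.7]
opening: 51.4
```

Emit:
apply_moves --pt "0.001 0 0 0" --pt "0.002 0 0 0" --pt "0.003 0 0 0" --pt "0.004 0 0 0" --pt "0.004 0 0 0"

```text
t: 24.57
eef_pos: [668.7, -118.9, 11.5]
tcp_rot: [2.214, 0.016, -2.214]
force: [0.3, 0.2, -0.8]
opening: 51.3
```

Emit:
apply_moves --pt "0.001 0 0 0" --pt "0.002 0 0 0" --pt "0.003 0 0 0" --pt "0.004 0 0 0" --pt "0.004 0 0 0"

```text
t: 24.98
eef_pos: [668.6, -118.8, 7.3]
tcp_rot: [2.214, 0.016, -2.215]
force: [-1.2, -0.3, -0.8]
opening: 51.5
```

Emit:
apply_moves --pt "0.001 0 0 0" --pt "0.002 0 0 0" --pt "0.0025 0 0 0" --pt "0.0025 0 0 0"

```text
t: 25.32
eef_pos: [668.6, -118.8, 4.9]
tcp_rot: [2.214, 0.016, -2.215]
force: [0.2, -0.1, -0.1]
opening: 51.4
```

Emit:
apply_moves --pt "0.0005 0 0 0" --pt "0.001 0 0 0" --pt "0.0015 0 0 0" --pt "0.0015 0 0 0"

```text
t: 25.65
eef_pos: [668.8, -118.9, 4.7]
tcp_rot: [2.215, 0.016, -2.213]
force: [-3.5, 0.4, 7.5]
opening: 51.1
```

```bash
python3 -c "
from h import *
st()
grab('scene','pics/b3.png',(350,170,450,250),7)"
```

```text
t25.65 pos [ 668.8 -118.9    4.7] F [-3.5  0.4  7.5] op 51.1 j [-0.3   0.6  -0.01  0.95 -0.   -1.88]
x [ 0.001 -0.    -1.   ] y [ 0.014 -1.     0.   ] z [-1.    -0.014 -0.001]
```

View pics/b3.png

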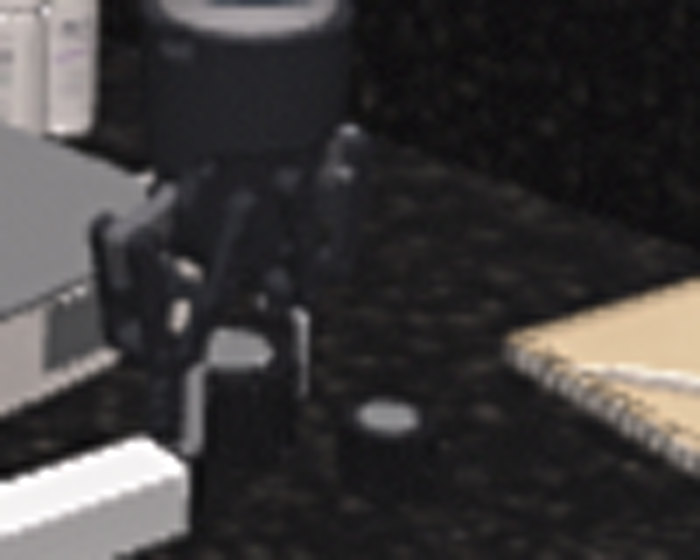

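Emit:
apply_moves --pt "0 0 0 0" --pt "0 0 0 0" --pt "-0.002 0 0 0" --pt "-0.02 0 0 0" --pt "-0.055 0 0 0" --claw 0.066

```text
t: 26.12
eef_pos: [666.4, -118.2, 55.0]
tcp_rot: [2.207, 0.018, -2.224]
force: [0.2, -0.0, 0.7]
opening: 66.1
```

Emit:
apply_moves --pt "-0.04 0 0 0" --pt "-0.06 0 0.03 7" --pt "-0.06 0.002 0.07 14" --pt "-0.06 0.004 0.11 21" --pt "-0.06 0.009 0.15 28"

```text
t: 26.53
eef_pos: [517.3, -129.6, 118.8]
tcp_rot: [-1.955, 0.478, 1.953]
force: [-0.1, -1.6, 0.5]
opening: 65.8
```

Emit:
apply_moves --pt "0 0 0 7" --pt "0 0 0 14" --pt "0 0 0 21" --pt "0 0 0 28" --pt "0 0 0 35"

```text
t: 26.95
eef_pos: [518.8, -130.1, 118.9]
tcp_rot: [-1.553, 0.943, 1.553]
force: [0.3, 0.4, 0.5]
opening: 66.0
```

```bash
python3 -c "
from h import *
plan(517,-127.6,60,81.8)
grab('scene','pics/b4.png',(300,120,460,260),5)"
```

```text
t26.95 pos [ 518.8 -130.1  118.9] F [0.3 0.4 0.5] op 66.0 j [-0.4   0.29 -0.23  1.05  0.   -0.88]
x [ 0. -0. -1.] y [-0.887 -0.461 -0.   ] z [-0.461  0.887 -0.   ]
tool shift m [0.0589 0.0005 0.0031] len 59.0 rows 2.0
jaw ang 117.5 j6deg -50.5
yaw cmd 35.7 or -144.3
```

View pics/b4.png

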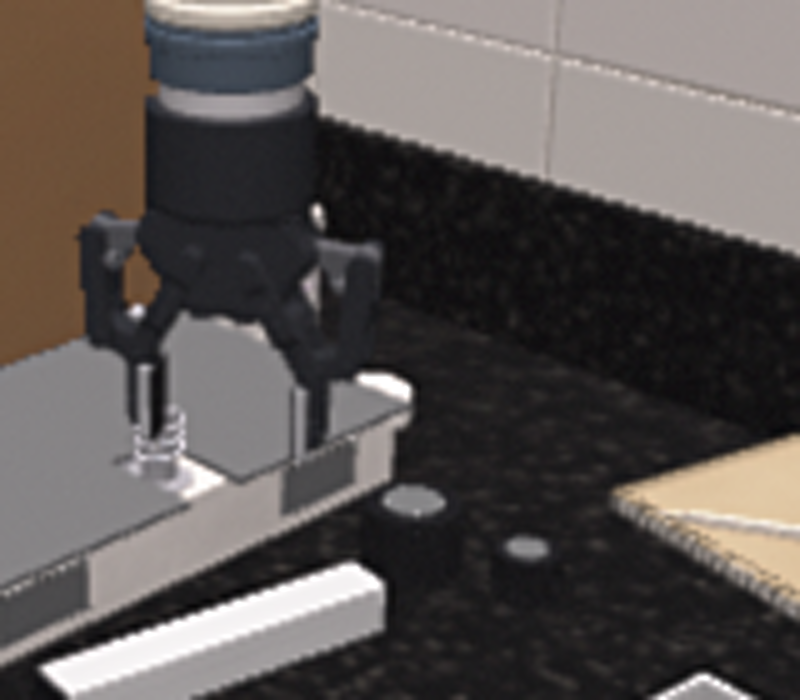

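Emit:
apply_moves --pt "0 0.0005 0.003 7" --pt "0.02 0.0005 0.003 14" --pt "0.04 0.0005 0.003 21" --pt "0.055 0.0005 0.003 28" --pt "0.07 0.0005 0.003 35.5" --claw 0.052

```text
t: 27.42
eef_pos: [516.9, -127.5, 47.8]
tcp_rot: [-1.112, 1.268, 1.113]
force: [0.7, -0.3, -0.2]
opening: 51.9
```

```bash
python3 -c "
from h import *
plan(517,-127.6,5,81.8)
grab('scene','pics/b5.png',(270,150,400,280),6)"
```

```text
t27.42 pos [ 516.9 -127.5   47.8] F [ 0.7 -0.3 -0.2] op 51.9 j [-0.4   0.35 -0.34  0.88 -0.   -0.27]
x [-0.  0. -1.] y [-0.991  0.13   0.   ] z [0.13  0.991 0.   ]
tool shift m [ 0.0428 -0.0001 -0.0001] len 42.8 rows 2.0
jaw ang 82.5 j6deg -15.4
yaw cmd 0.7 or -179.3
```

View pics/b5.png

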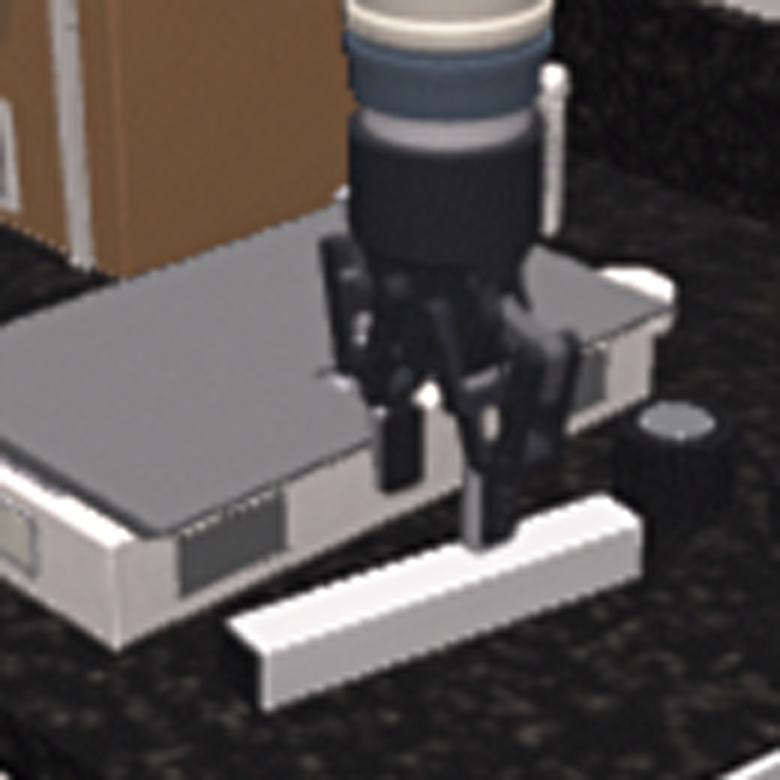

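Emit:
apply_moves --pt "0.015 0 0 0" --pt "0.03 0 0 0" --pt "0.037 0 0 0" --pt "0.042 0 0 0" --pt "0.042 0 0 0"

```text
t: 27.88
eef_pos: [517.0, -127.7, 6.4]
tcp_rot: [-1.116, 1.266, 1.117]
force: [-0.5, -1.1, 2.3]
opening: 51.8
```

```bash
python3 -c "
from h import *
plan(517,-127.6,5,81.8)
grab('scene','pics/b6.png',(270,150,400,280),6)"
```

```text
t27.88 pos [ 517.  -127.7    6.4] F [-0.5 -1.1  2.3] op 51.8 j [-0.4   0.4  -0.4   0.78 -0.   -0.27]
x [-0.001  0.    -1.   ] y [-0.992  0.125  0.001] z [0.125 0.992 0.   ]
tool shift m [ 0.0014 -0.      0.0001] len 1.4 rows 1.0
jaw ang 82.8 j6deg -15.7
yaw cmd 1.0 or -179.0
```

View pics/b6.png

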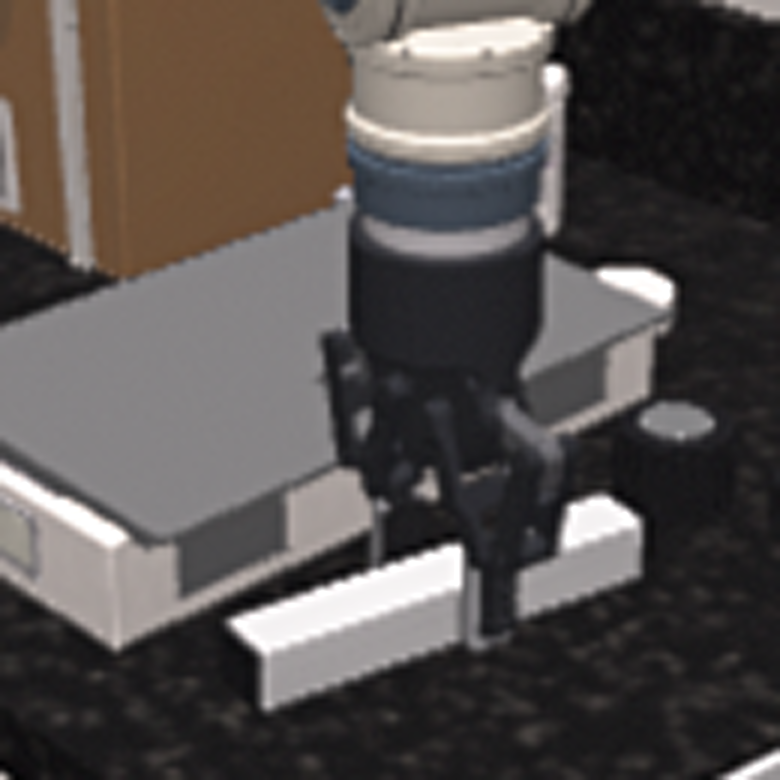

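Emit:
apply_moves --pt "0 0 0 0" --pt "0 0 0 0" --pt "0 0 0 0" --pt "0 0 0 0" --pt "0 0 0 0" --claw 0.015

```text
t: 28.35
eef_pos: [517.6, -127.8, 7.7]
tcp_rot: [-1.116, 1.266, 1.113]
force: [-0.6, 1.1, 4.6]
opening: 27.0
```

Emit:
apply_moves --pt "-0.001 0 -0.003 0" --pt "-0.002 0 -0.006 0" --pt "-0.004 0 -0.01 0" --pt "-0.006 0 -0.01 0" --pt "-0.008 0 -0.01 0"

```text
t: 28.77
eef_pos: [515.7, -137.9, 14.8]
tcp_rot: [-1.114, 1.267, 1.114]
force: [-0.5, -0.5, -2.0]
opening: 26.9
```

```bash
python3 -c "
from h import *
plan(517,-127.6,5,81.8)
grab('scene','pics/b7.png',(270,150,400,280),6)"
```

```text
t28.77 pos [ 515.7 -137.9   14.8] F [-0.5 -0.5 -2. ] op 26.9 j [-0.42  0.39 -0.38  0.8   0.   -0.29]
x [-0.  0. -1.] y [-0.992  0.128  0.   ] z [0.128 0.992 0.   ]
tool shift m [0.0098 0.     0.0104] len 14.2 rows 1.0
jaw ang 82.6 j6deg -16.6
yaw cmd 0.8 or -179.2
```

View pics/b7.png

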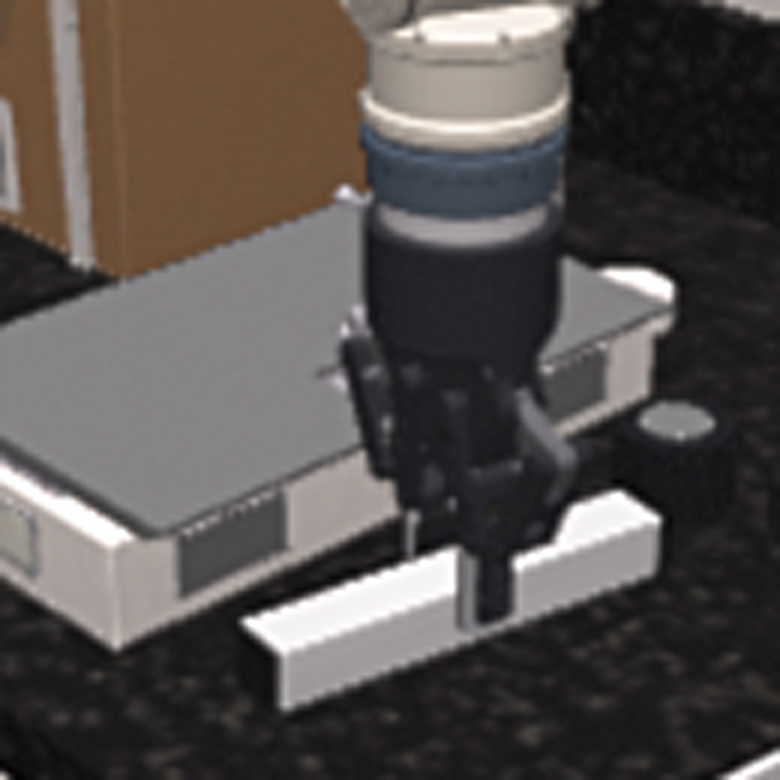

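Emit:
apply_moves --pt "-0.02 0 -0.015 0" --pt "-0.035 0.01 -0.03 7" --pt "-0.045 0.025 -0.045 14" --pt "-0.045 0.04 -0.06 21" --pt "-0.045 0.051 -0.069 28"

```text
t: 29.23
eef_pos: [455.6, -200.4, 60.3]
tcp_rot: [-0.74, 1.441, 0.738]
force: [0.5, 0.5, -1.4]
opening: 26.8
```

Emit:
apply_moves --pt "0 0 0 7" --pt "0 0 0 14" --pt "0 0 0 21" --pt "0 0 0 28" --pt "0 0 0 35"

```text
t: 29.65
eef_pos: [456.3, -199.4, 59.7]
tcp_rot: [-0.264, 1.555, 0.265]
force: [0.3, 1.2, -0.6]
opening: 26.7
```

Emit:
apply_moves --pt "0 0 0 7" --pt "0 0 0 14" --pt "0 0 0 19" --pt "0 0 0 19"

```text
t: 29.98
eef_pos: [456.3, -199.3, 59.6]
tcp_rot: [-0.006, 1.571, 0.006]
force: [-0.3, -0.7, -2.6]
opening: 26.5
```

```bash
python3 -c "
from h import *
plan(455.7,-190,32,0.3)
grab('scene','pics/b8.png',(240,120,420,280),4)
grab('top','pics/b9.png',(270,130,430,250),5)"
```

```text
t29.98 pos [ 456.3 -199.3   59.6] F [-0.3 -0.7 -2.6] op 26.5 j [-0.58  0.29 -0.41  0.88  0.    0.98]
x [-0.  0. -1.] y [-0.008  1.     0.   ] z [ 1.     0.008 -0.   ]
tool shift m [ 0.0277  0.0093 -0.0006] len 29.2 rows 1.0
jaw ang 0.4 j6deg 56.3
yaw cmd 0.1 or -179.9
```

View pics/b8.png

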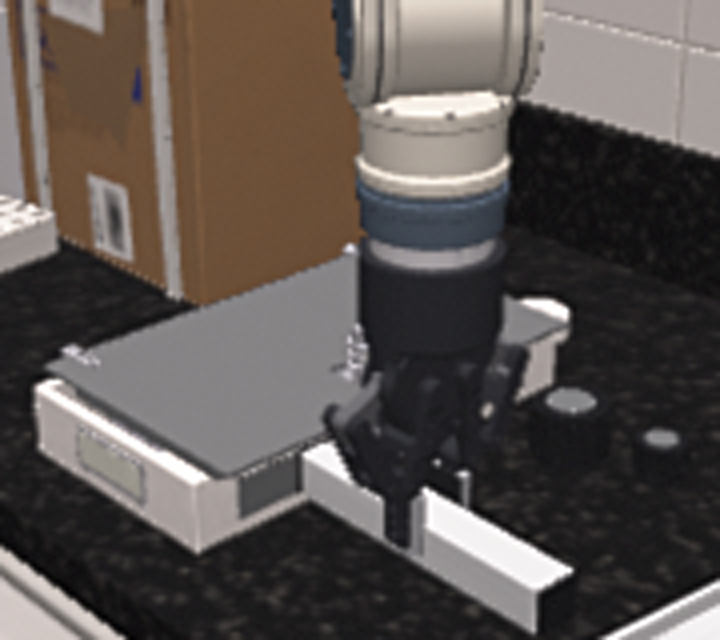

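View pics/b9.png

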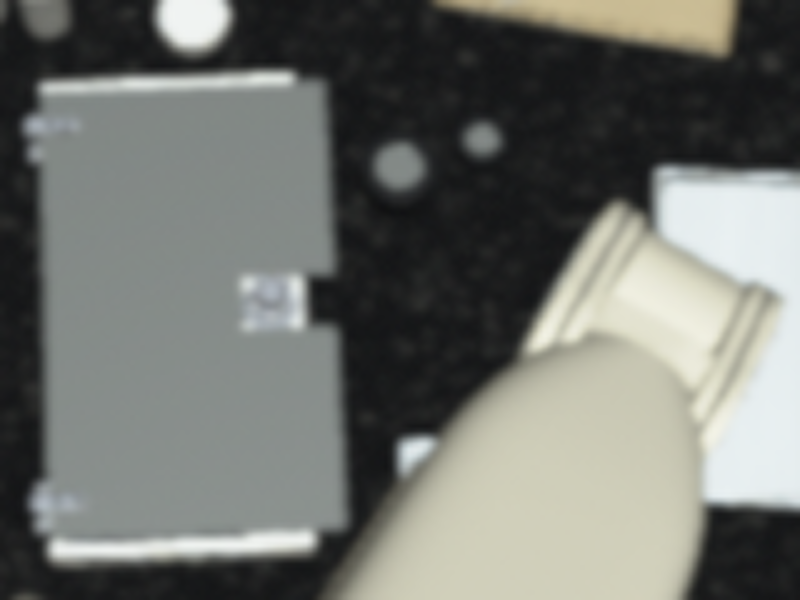

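```bash
python3 - <<'E'
from fit import *
s=lambda u,v:(240+u/4,120+v/4); t=lambda u,v:(270+u/5,130+v/5)
for zt in (78,80,82):
    ob=[("scene",s(303,461),(-14,96.5,zt)),("scene",s(322,440),(14,96.5,zt)),("scene",s(573,571),(14,-96.5,zt)),("scene",s(537,596),(-14,-96.5,zt)),("scene",s(537,628),(-14,-96.5,zt-28)),
    ("top",t(398,438),(14,96.5,zt)),("top",t(400,472),(-14,96.5,zt))]
    p,r=fit(ob,[456,-199,0]); print(zt,p,"\n",r.round(1).tolist())
E
```

```text
78 [ 4.55291749e+02 -1.98740660e+02 -2.60595681e-02] 
 [[-2.3, -2.2], [2.2, -0.8], [1.0, 1.0], [0.4, -0.1], [-0.1, 3.6], [-1.1, -0.0], [-1.4, 1.8]]
80 [ 4.54019567e+02 -2.00222739e+02 -3.23193034e-02] 
 [[-2.1, -2.6], [2.5, -1.3], [1.0, 0.8], [0.4, -0.3], [-0.2, 3.4], [-0.6, 0.1], [-0.9, 1.9]]
82 [ 4.52927815e+02 -2.01363296e+02 -3.76189770e-02] 
 [[-2.0, -3.1], [2.6, -1.7], [1.0, 0.6], [0.3, -0.6], [-0.3, 3.1], [-0.2, 0.1], [-0.5, 1.9]]
```

Emit:
apply_moves --pt "0.015 0.002 -0.0006 0" --pt "0.028 0.009 -0.0006 0" --pt "0.028 0.02 -0.0006 0" --pt "0.028 0.033 -0.0006 0" --pt "0.028 0.043 -0.0006 0"

```text
t: 30.5
eef_pos: [455.2, -155.1, 32.1]
tcp_rot: [-0.01, 1.571, 0.01]
force: [0.4, 0.9, -1.3]
opening: 26.9
```

```bash
python3 -c "
from h import *
plan(455.7,-156,32,0.3)
grab('scene','pics/c3.png',(270,170,400,270),6)"
```

```text
t30.50 pos [ 455.2 -155.1   32.1] F [ 0.4  0.9 -1.3] op 26.9 j [-0.5   0.29 -0.48  0.79  0.    1.05]
x [ 0.  0. -1.] y [-0.013  1.     0.   ] z [1.    0.013 0.   ]
tool shift m [ 0.0001 -0.0009  0.0005] len 1.0 rows 1.0
jaw ang 0.7 j6deg 60.4
yaw cmd 0.4 or -179.6
```

View pics/c3.png

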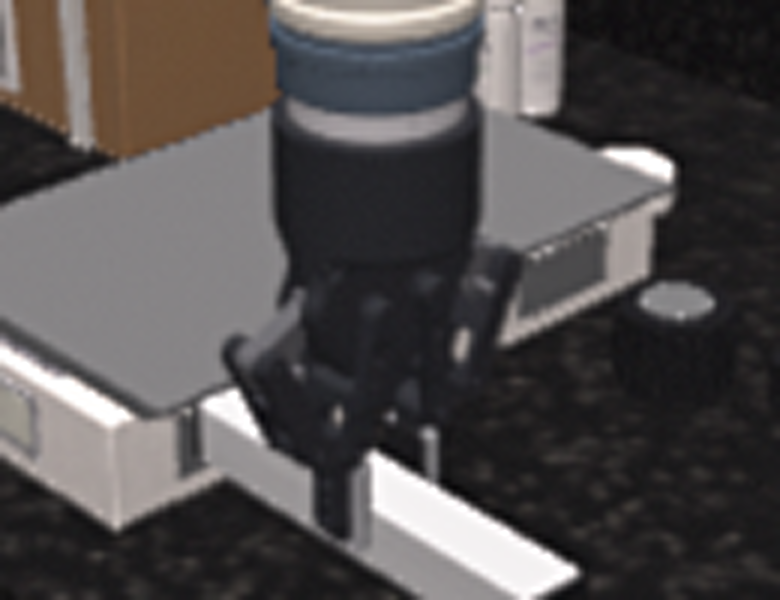

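```bash
python3 -c "
import numpy as np
for d in [0,5,10,15,20,30,40,50,60,70,80,90,97]:
    th=np.radians(d); s=186
    y=96.5-(s*np.cos(th)-26*np.sin(th)); z=32+s*np.sin(th)+26*np.cos(th)
    print(d,'TCP y',round(y+31-96,1),'z',round(z-20.5,1), 'dy',round(y+31-96+155,1),'up',round(z-20.5-32,1))
"
```

```text
0 TCP y -154.5 z 37.5 dy 0.5 up 5.5
5 TCP y -151.5 z 53.6 dy 3.5 up 21.6
10 TCP y -147.2 z 69.4 dy 7.8 up 37.4
15 TCP y -141.4 z 84.8 dy 13.6 up 52.8
20 TCP y -134.4 z 99.5 dy 20.6 up 67.5
30 TCP y -116.6 z 127.0 dy 38.4 up 95.0
40 TCP y -94.3 z 151.0 dy 60.7 up 119.0
50 TCP y -68.1 z 170.7 dy 86.9 up 138.7
60 TCP y -39.0 z 185.6 dy 116.0 up 153.6
70 TCP y -7.7 z 195.2 dy 147.3 up 163.2
80 TCP y 24.8 z 199.2 dy 179.8 up 167.2
90 TCP y 57.5 z 197.5 dy 212.5 up 165.5
97 TCP y 80.0 z 192.9 dy 235.0 up 160.9
```

Emit:
apply_moves --pt "-0.006 0 0.0005 0" --pt "-0.014 0.002 0.0005 0" --pt "-0.022 0.0035 0.0005 0" --pt "-0.03 0.0055 0.0005 0" --pt "-0.037 0.008 0.0005 0"

```text
t: 30.97
eef_pos: [456.0, -148.8, 70.0]
tcp_rot: [-0.009, 1.57, 0.008]
force: [0.1, -0.1, -2.7]
opening: 26.7
```

```bash
python3 -c "
from h import *
plan(455.7,-147,69,0.3)
grab('scene','pics/c4.png',(240,130,420,270),4)"
```

```text
t30.97 pos [ 456.  -148.8   70. ] F [ 0.1 -0.1 -2.7] op 26.7 j [-0.49  0.25 -0.43  0.89 -0.    1.07]
x [ 0.001 -0.001 -1.   ] y [-0.011  1.    -0.001] z [1.    0.011 0.001]
tool shift m [ 0.001   0.0018 -0.0003] len 2.1 rows 1.0
jaw ang 0.6 j6deg 61.3
yaw cmd 0.3 or -179.7
```

View pics/c4.png

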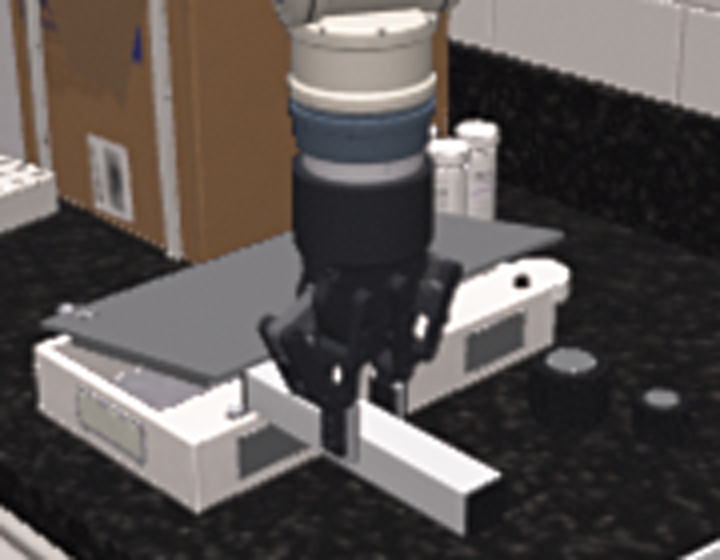

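Emit:
apply_moves --pt "-0.015 0.007 0 0" --pt "-0.0295 0.0145 0 0" --pt "-0.0435 0.023 0 0" --pt "-0.057 0.032 0 0" --pt "-0.0695 0.043 0.0005 0"

```text
t: 31.43
eef_pos: [455.7, -105.5, 139.2]
tcp_rot: [-0.009, 1.57, 0.008]
force: [-0.2, -1.4, -2.1]
opening: 26.9
```

```bash
python3 -c "
from h import *
plan(455.7,-105.5,139.5,0.3)
grab('scene','pics/c5.png',(240,90,420,270),4)"
```

```text
t31.43 pos [ 455.7 -105.5  139.2] F [-0.2 -1.4 -2.1] op 26.9 j [-0.41  0.17 -0.34  1.06 -0.    1.15]
x [ 0.001 -0.001 -1.   ] y [-0.011  1.    -0.001] z [1.    0.011 0.001]
tool shift m [-0.0003  0.      0.    ] len 0.3 rows 1.0
jaw ang 0.6 j6deg 66.1
yaw cmd 0.3 or -179.7
```

View pics/c5.png

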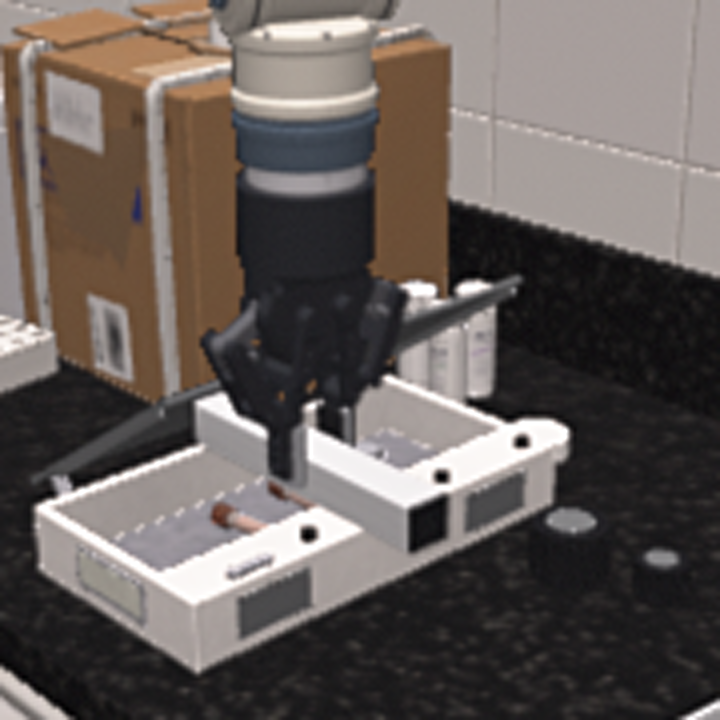

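Emit:
apply_moves --pt "-0.012 0.011 0 0" --pt "-0.022 0.024 0 0" --pt "-0.032 0.037 0.0005 0" --pt "-0.04 0.0515 0.0005 0" --pt "-0.0465 0.0665 0.0008 0"

```text
t: 31.9
eef_pos: [455.8, -38.9, 185.1]
tcp_rot: [-0.009, 1.57, 0.008]
force: [0.1, -0.9, -2.0]
opening: 26.9
```

Emit:
apply_moves --pt "-0.006 0.0155 0 0" --pt "-0.01 0.0315 0 0" --pt "-0.012 0.0475 0.0005 0" --pt "-0.0135 0.0635 0.0005 0" --pt "-0.0135 0.08 0.001 0"

```text
t: 32.32
eef_pos: [456.0, 41.4, 198.3]
tcp_rot: [-0.009, 1.57, 0.009]
force: [0.2, 0.0, -1.8]
opening: 26.6
```

```bash
python3 -c "
from h import *
plan(455.7,65,190,0.3)
grab('scene','pics/c6.png',(200,40,420,270),3.5)"
```

```text
t32.32 pos [456.   41.4 198.3] F [ 0.2  0.  -1.8] op 26.6 j [-0.09  0.11 -0.25  1.21 -0.    1.47]
x [ 0.001 -0.    -1.   ] y [-0.011  1.    -0.   ] z [1.    0.011 0.001]
tool shift m [0.0083 0.0236 0.    ] len 25.1 rows 1.0
jaw ang 0.6 j6deg 84.0
yaw cmd 0.3 or -179.7
```

View pics/c6.png

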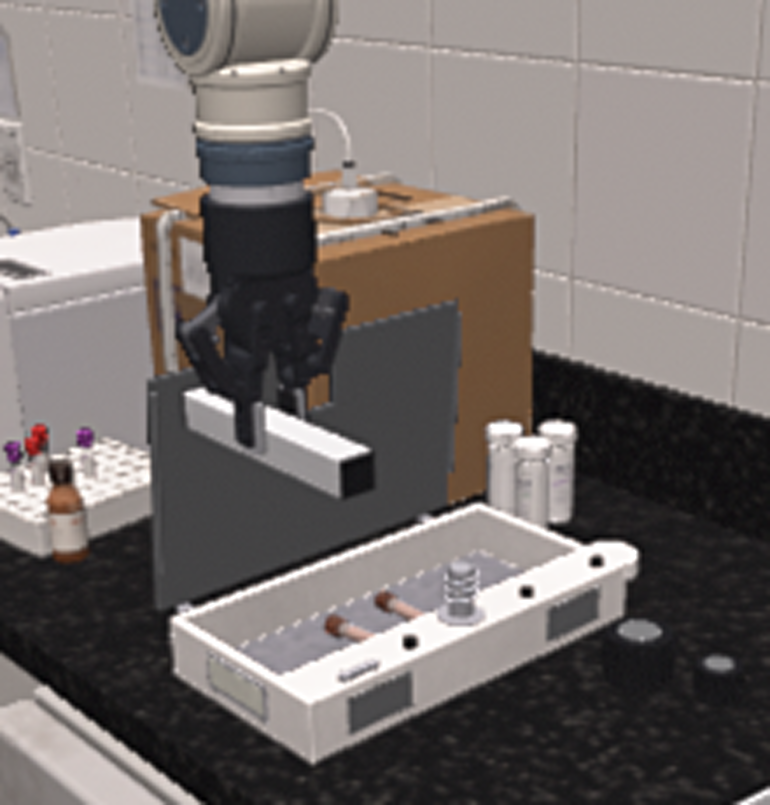

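Emit:
apply_moves --pt "0.002 0.012 0 0" --pt "0.015 0.0206 -0.0003 0" --pt "0.045 0.0206 -0.0003 0" --pt "0.075 0.0206 -0.0003 0.2" --pt "0.105 0.0206 -0.0003 0.3"

```text
t: 32.78
eef_pos: [455.5, 61.3, 92.2]
tcp_rot: [-0.005, 1.569, 0.005]
force: [0.2, -0.6, -0.4]
opening: 26.7
```

Emit:
apply_moves --pt "0.008 0 0 0" --pt "0.016 0 0 0" --pt "0.022 0 0 0" --pt "0.024 0 0 0" --pt "0.024 0 0 0"

```text
t: 33.2
eef_pos: [455.8, 61.4, 69.7]
tcp_rot: [-0.005, 1.57, 0.005]
force: [0.2, -1.4, -0.9]
opening: 26.8
```

```bash
python3 -c "
from h import *
plan(455.7,62,57.5,0.3)
grab('scene','pics/c7.png',(200,110,400,270),4)"
```

```text
t33.20 pos [455.8  61.4  69.7] F [ 0.2 -1.4 -0.9] op 26.8 j [-0.05  0.22 -0.48  0.88 -0.    1.52]
x [ 0.001 -0.    -1.   ] y [-0.006  1.    -0.   ] z [1.    0.006 0.001]
tool shift m [ 0.0122  0.0006 -0.0001] len 12.2 rows 1.0
jaw ang 0.4 j6deg 86.9
yaw cmd 0.1 or -179.9
```

View pics/c7.png

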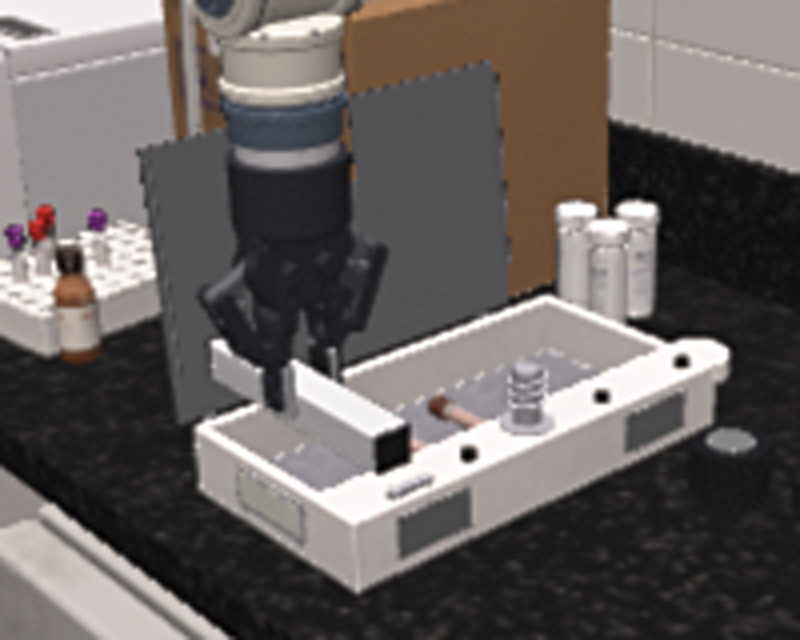

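Emit:
apply_moves --pt "0.003 0 0 0" --pt "0.006 0 0 0" --pt "0.009 0 0 0" --pt "0.01 0 0 0" --pt "0.01 0 0 0"

```text
t: 33.67
eef_pos: [455.1, 61.7, 58.9]
tcp_rot: [-0.005, 1.571, 0.005]
force: [-0.3, -1.0, -1.2]
opening: 26.9
```

Emit:
apply_moves --pt "0.001 0 0 0" --pt "0.002 0 0 0" --pt "0.003 0 0 0" --pt "0.003 0 0 0"

```text
t: 34.0
eef_pos: [455.3, 61.7, 57.5]
tcp_rot: [-0.005, 1.57, 0.005]
force: [-7.0, -0.7, 19.7]
opening: 27.2
```

Emit:
apply_moves --pt "-0.001 0 0 0" --pt "-0.0015 -0.001 0 0" --pt "-0.0015 -0.002 0 0" --pt "-0.0015 -0.003 0 0" --pt "-0.0015 -0.003 0 0"

```text
t: 34.42
eef_pos: [455.4, 58.5, 57.7]
tcp_rot: [-0.005, 1.571, 0.005]
force: [-0.5, -0.5, 1.8]
opening: 27.3
```

Emit:
apply_moves --pt "0 -0.001 0 0" --pt "0 -0.002 0 0" --pt "0 -0.002 0 0"

```text
t: 34.67
eef_pos: [455.4, 57.7, 57.6]
tcp_rot: [-0.003, 1.571, 0.008]
force: [0.6, 7.1, 1.3]
opening: 26.9
```

Emit:
apply_moves --pt "0 0.001 0 0" --pt "0 0.001 0 0" --pt "0 0.001 0 0" --pt "0 0.001 0 0" --claw 0.048

```text
t: 35.0
eef_pos: [455.2, 57.6, 57.5]
tcp_rot: [-0.005, 1.571, 0.005]
force: [-0.5, -0.1, 0.5]
opening: 48.1
```

Emit:
apply_moves --pt "-0.015 0 0 0" --pt "-0.04 0 0 0" --pt "-0.08 0 0 0" --pt "-0.12 0 0 0" --pt "-0.16 0 0 0"

```text
t: 35.42
eef_pos: [454.6, 57.6, 219.3]
tcp_rot: [-0.005, 1.571, 0.005]
force: [1.7, 0.3, -0.1]
opening: 47.9
```

```bash
python3 -c "
from h import *
st()
grab('scene','pics/c8.png',(200,110,400,270),4)
"
```

```text
t35.42 pos [454.6  57.6 219.3] F [ 1.7  0.3 -0.1] op 47.9 j [-0.06  0.11 -0.2   1.26 -0.    1.51]
x [-0.001 -0.    -1.   ] y [-0.006  1.    -0.   ] z [ 1.     0.006 -0.001]
```

View pics/c8.png

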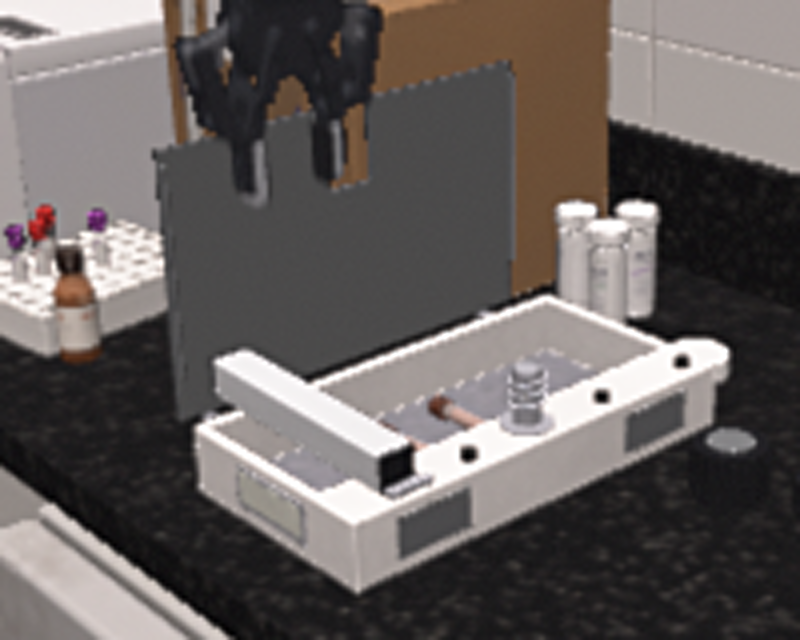

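Emit:
apply_moves --pt "0 -0.0415 0 0" --pt "0 -0.083 0 0" --pt "0 -0.1245 0 0" --pt "0 -0.166 0 0" --pt "0 -0.207 0 0"

```text
t: 35.88
eef_pos: [456.1, -151.2, 217.7]
tcp_rot: [-0.006, 1.571, 0.005]
force: [0.2, -0.2, 0.3]
opening: 48.4
```

Emit:
apply_moves --pt "0 -0.0415 0 0" --pt "0 -0.083 0 0" --pt "0 -0.1 0 0" --pt "0 -0.1 0 0"

```text
t: 36.22
eef_pos: [456.9, -253.3, 216.7]
tcp_rot: [-0.002, 1.572, 0.001]
force: [-0.8, 0.4, -0.3]
opening: 48.2
```

```bash
python3 -c "
from h import *
st()
grab('scene','pics/d1.png',(240,170,400,270),5)
grab('top','pics/d2.png',(250,130,460,250),3.8)
im=cv2.imread('pics/last_top.png'); crop(im,255,135,355,250,6,'pics/d3.png')
"
```

```text
t36.22 pos [ 456.9 -253.3  216.7] F [-0.8  0.4 -0.3] op 48.2 j [-0.67  0.22 -0.07  1.28 -0.    0.9 ]
x [-0.001 -0.    -1.   ] y [-0.002  1.    -0.   ] z [ 1.     0.002 -0.001]
```

View pics/d1.png

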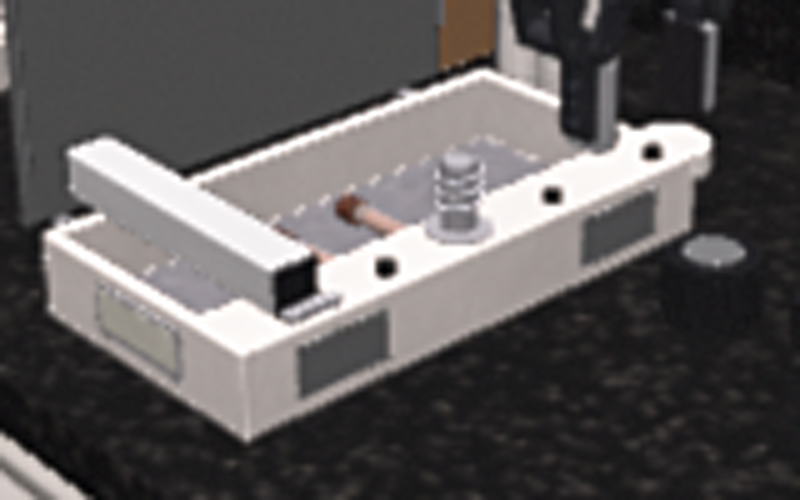

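View pics/d2.png

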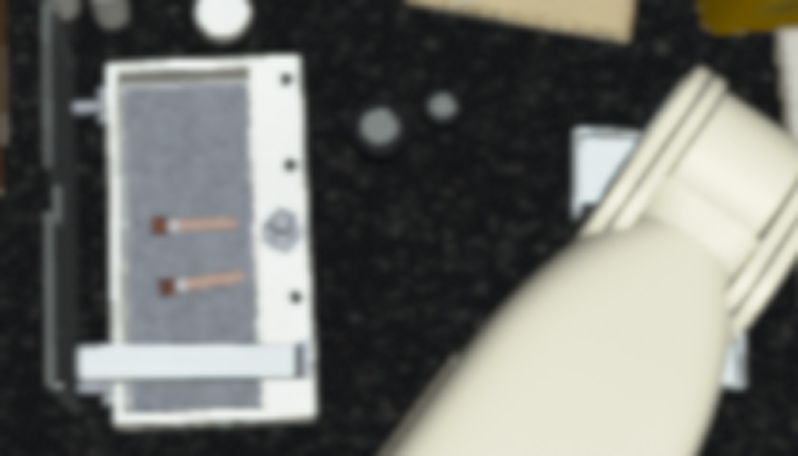

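View pics/d3.png

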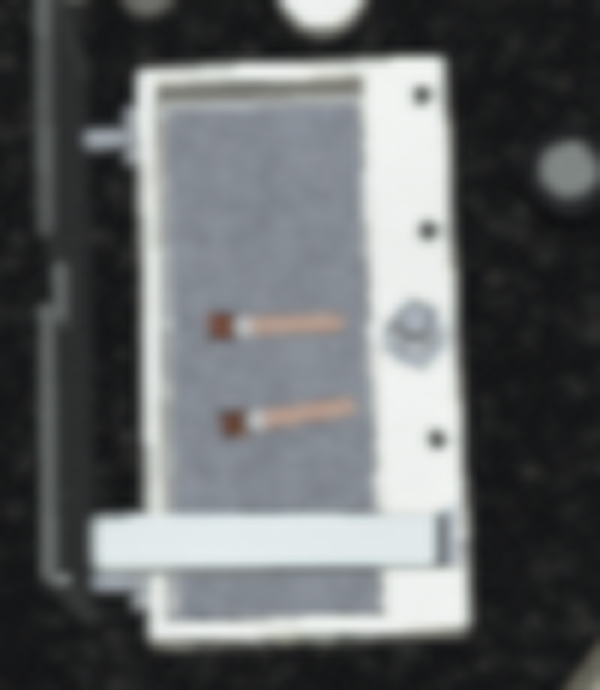

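```bash
python3 - <<'E'
from fit import *
t=lambda u,v:(255+u/6,135+v/6)
for a,b in [((209,327),(345,322)),((221,425),(357,405))]:
    P=ray("top",t(*a),17);Q=ray("top",t(*b),17); d=P-Q
    print(P.round(1),Q.round(1),"mid",((P+Q)/2).round(1),"len",np.linalg.norm(d).round(1),"ang",np.degrees(np.arctan2(d[1],d[0])).round(1))
# stay seat check
ob=[("top",t(90,516),(-14,96.5,78)),("top",t(90,572),(-14,96.5,78))]
print([ray("top",t(*p),78).round(1) for p in [(90,516),(90,572),(437,566),(437,514)]], "expected centre",(568.7-113-.14,31.6+25-.6))
# box re-fit with rim
ob=[("top",t(137,72),(163,91,50)),("top",t(444,58),(163,-82,50)),("top",t(468,630),(-163,-82,50)),("top",t(152,644),(-163,91,50))]
print(fit(ob,[568,31,0]))
s=lambda u,v:(240+u/5,170+v/5)
print(ray("scene",s(348,208),17),)
print("tray corners", ray("top",(250+573/3.8,130+127/3.8),18), ray("top",(250+747/3.8,130+388/3.8),18))
E
```

```text
[585.9  89.5  17. ] [586.2  11.6  17. ] mid [586.1  50.6  17. ] len 77.8 ang 90.2
[528.6  83.7  17. ] [537.6   6.3  17. ] mid [533.1  45.   17. ] len 78.0 ang 96.6
[array([469.2, 151.6,  78. ]), array([438.8, 151.8,  78. ]), array([435.8, -34.4,  78. ]), array([464. , -35.5,  78. ])] expected centre (455.56000000000006, 56.0)
(array([5.66755424e+02, 3.22292219e+01, 8.61831064e-03]), array([[ 0.34689471,  0.06178161],
       [-0.44561634,  0.38076629],
       [ 0.17024199, -0.14324435],
       [-0.09317072, -0.23693017]]))
[586.40091632  83.44837954  17.        ]
tray corners [ 665.87013347 -297.98516624   18.        ] [ 421.23851833 -433.7696433    18.        ]
```

```bash
python3 -c "
from h import *
plan(533,45,110,6.6)"
```

```text
t36.32 pos [ 456.8 -249.7  217.1] F [0.4 0.8 0.2] op 47.9 j [-0.66  0.21 -0.07  1.28  0.    0.9 ]
x [-0.001  0.001 -1.   ] y [-0.005  1.     0.001] z [ 1.     0.005 -0.001]
tool shift m [0.1073 0.2943 0.0776] len 322.7 rows 8.0
jaw ang 0.3 j6deg 51.8
yaw cmd -6.3 or 173.7
```

Emit:
apply_moves --pt "0.005 0.04 0.0097 -2" --pt "0.015 0.078 0.0194 -4" --pt "0.03 0.115 0.029 -6.3" --pt "0.045 0.152 0.0388 -6.3" --pt "0.06 0.188 0.0485 -6.3"

```text
t: 36.73
eef_pos: [504.1, -57.7, 157.5]
tcp_rot: [-0.093, 1.568, 0.093]
force: [1.4, -0.2, 1.1]
opening: 47.7
```

```bash
python3 -c "
from h import *
plan(533,45,80,6.6)"
```

```text
t36.73 pos [504.1 -57.7 157.5] F [ 1.4 -0.2  1.1] op 47.7 j [-0.28  0.22 -0.22  1.13  0.    1.17]
x [ 0.001 -0.    -1.   ] y [-0.118  0.993 -0.   ] z [0.993 0.118 0.001]
tool shift m [0.0775 0.0986 0.0408] len 131.9 rows 4.0
jaw ang 6.8 j6deg 67.2
yaw cmd 0.2 or -179.8
```

Emit:
apply_moves --pt "0.005 0.035 0.015 0" --pt "0.015 0.07 0.029 0" --pt "0.04 0.0986 0.0408 0" --pt "0.07 0.0986 0.0408 0" --pt "0.09 0.0986 0.0408 0"

```text
t: 37.15
eef_pos: [532.3, 45.3, 65.8]
tcp_rot: [-0.095, 1.57, 0.096]
force: [-0.7, -0.3, -1.3]
opening: 47.9
```

```bash
python3 -c "
from h import *
plan(533,45,11,6.6)
grab('scene','pics/d4.png',(260,140,400,250),5)"
```

```text
t37.15 pos [532.3  45.3  65.8] F [-0.7 -0.3 -1.3] op 47.9 j [-0.07  0.34 -0.31  0.92  0.    1.38]
x [-0.001  0.    -1.   ] y [-0.122  0.993  0.   ] z [ 0.993  0.122 -0.001]
tool shift m [ 0.0548 -0.0004  0.0007] len 54.9 rows 2.0
jaw ang 7.0 j6deg 78.9
yaw cmd 0.4 or -179.6
```

View pics/d4.png

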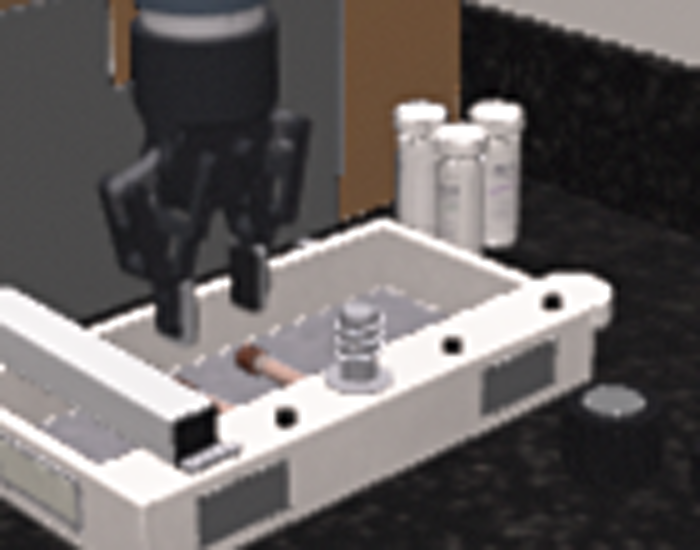

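Emit:
apply_moves --pt "0.015 0 0.0005 0" --pt "0.032 0 0.0005 0" --pt "0.044 0 0.0005 0" --pt "0.053 0 0.0005 0" --pt "0.0535 0 0.0005 0" --claw 0.036

```text
t: 37.62
eef_pos: [533.1, 42.4, 13.4]
tcp_rot: [-0.092, 1.571, 0.092]
force: [-0.3, -0.3, 0.9]
opening: 36.1
```

Emit:
apply_moves --pt "0 0 0 0" --pt "0 0 0 0" --pt "0 0 0 0" --pt "0 0 0 0" --pt "0 0 0 0" --claw 0.006

```text
t: 38.03
eef_pos: [534.7, 41.8, 15.3]
tcp_rot: [-0.091, 1.567, 0.091]
force: [-2.0, 1.3, 6.9]
opening: 13.9
```

Emit:
apply_moves --pt "-0.015 0 0 0" --pt "-0.04 0 0 0" --pt "-0.08 0 0 0" --pt "-0.12 0 0 0" --pt "-0.13 -0.03 0 0"

```text
t: 38.45
eef_pos: [539.2, 14.4, 150.6]
tcp_rot: [-0.094, 1.561, 0.094]
force: [1.4, 0.2, -0.2]
opening: 14.1
```

```bash
python3 -c "
from h import *
plan(505,-366,130,0)
grab('scene','pics/d5.png',(240,130,440,280),4)
grab('top','pics/d6.png',(250,130,460,250),3.8)"
```

```text
t38.45 pos [539.2  14.4 150.6] F [ 1.4  0.2 -0.2] op 14.1 j [-0.13  0.27 -0.17  1.12  0.    1.32]
x [ 0.008  0.    -1.   ] y [-0.12   0.993 -0.001] z [0.993 0.12  0.008]
tool shift m [ 0.0202 -0.3736 -0.0796] len 382.5 rows 10.0
jaw ang 6.9 j6deg 75.7
yaw cmd 6.9 or -173.1
```

View pics/d5.png

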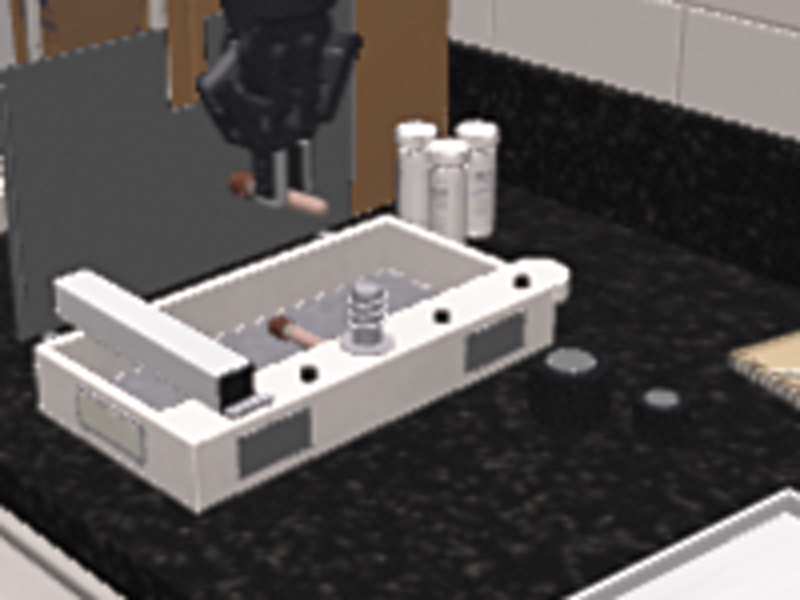

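View pics/d6.png

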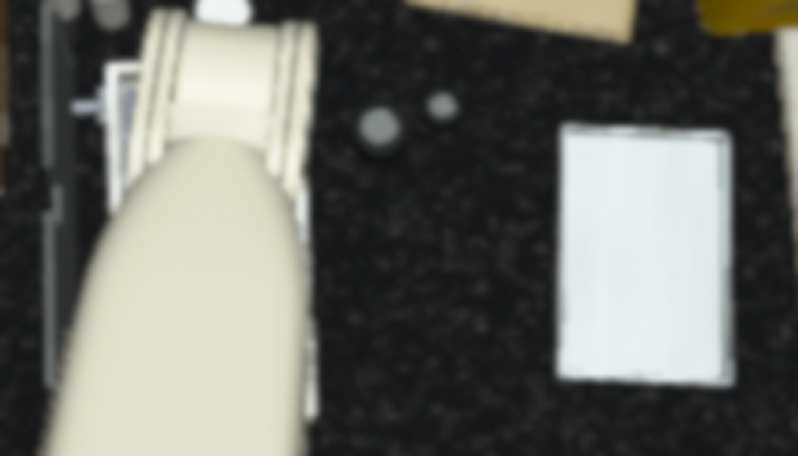

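```bash
python3 - <<'E'
from fit import *
t=lambda u,v:(250+u/3.8,130+v/3.8)
ob=[("top",t(560,124),(115,75,18)),("top",t(731,131),(115,-75,18)),("top",t(734,386),(-115,-75,18)),("top",t(556,379),(-115,75,18))]
print(fit(ob,[542,-360,0]))
E
```

```text
(array([ 5.45922330e+02, -3.54198500e+02, -8.10702078e-02]), array([[ 0.75843006,  0.66816203],
       [-1.06294745,  0.80053117],
       [-0.88928712, -0.51456069],
       [ 1.26837594, -0.77816091]]))
```

Emit:
apply_moves --pt "0 -0.0405 -0.0087 0" --pt "0 -0.081 -0.0174 2" --pt "0 -0.1215 -0.026 5" --pt "0 -0.162 -0.035 8" --pt "0 -0.2025 -0.0435 11.5"

```text
t: 38.97
eef_pos: [517.1, -195.7, 143.7]
tcp_rot: [0.068, 1.57, -0.068]
force: [1.5, 0.4, -0.9]
opening: 14.0
```

```bash
python3 -c "
from h import *
plan(505,-355,60,-4.6)"
```

```text
t38.97 pos [ 517.1 -195.7  143.7] F [ 1.5  0.4 -0.9] op 14.0 j [-0.51  0.3  -0.14  1.13  0.    1.14]
x [-0.  0. -1.] y [0.087 0.996 0.   ] z [ 0.996 -0.087 -0.   ]
tool shift m [ 0.0837 -0.1598  0.0018] len 180.4 rows 5.0
jaw ang 175.0 j6deg 65.5
yaw cmd -0.4 or 179.6
```

Emit:
apply_moves --pt "0.005 -0.04 0 0" --pt "0.01 -0.08 0.001 0" --pt "0.015 -0.12 0.002 0" --pt "0.03 -0.157 0.002 0" --pt "0.065 -0.1598 0.002 0"

```text
t: 39.38
eef_pos: [507.3, -361.0, 81.2]
tcp_rot: [0.065, 1.564, -0.075]
force: [0.5, 0.5, -0.3]
opening: 13.9
```

```bash
python3 -c "
from h import *
plan(505,-355,11,-4.6)
grab('scene','pics/d7.png',(360,180,520,340),4)"
```

```text
t39.38 pos [ 507.3 -361.    81.2] F [ 0.5  0.5 -0.3] op 13.9 j [-0.75  0.45 -0.08  1.03 -0.    0.91]
x [ 0.005 -0.007 -1.   ] y [ 0.089  0.996 -0.006] z [ 0.996 -0.089  0.006]
tool shift m [ 0.0702  0.0062 -0.0032] len 70.5 rows 2.0
jaw ang 174.9 j6deg 52.0
yaw cmd -0.5 or 179.5
```

View pics/d7.png

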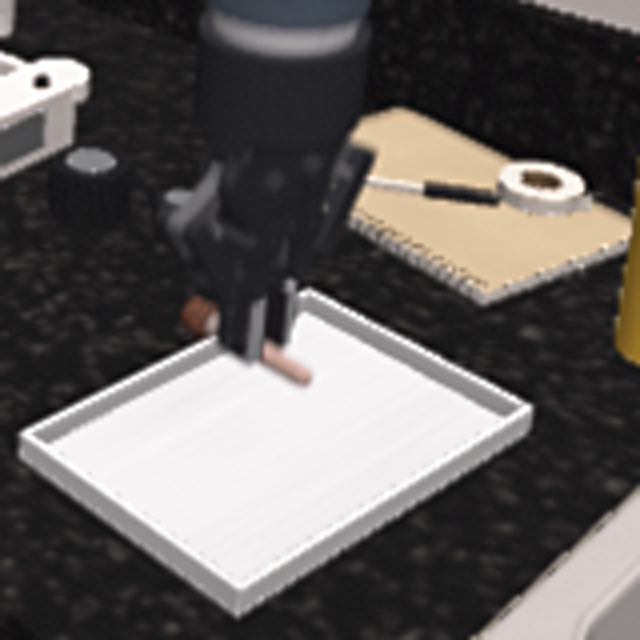

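Emit:
apply_moves --pt "0.02 0.002 0 0" --pt "0.035 0.004 0 0" --pt "0.05 0.006 -0.002 0" --pt "0.06 0.006 -0.002 0" --pt "0.06 0.006 -0.002 0"

```text
t: 39.85
eef_pos: [504.0, -345.8, 17.2]
tcp_rot: [0.068, 1.573, -0.064]
force: [-0.7, 1.2, -0.4]
opening: 13.8
```

Emit:
apply_moves --pt "0.001 0 0 0" --pt "0.002 0 0 0" --pt "0.003 0 0 0" --pt "0.003 0 0 0"

```text
t: 40.18
eef_pos: [505.2, -347.8, 16.8]
tcp_rot: [0.066, 1.569, -0.067]
force: [-1.0, -0.5, 0.6]
opening: 14.0
```

Emit:
apply_moves --pt "0.001 0 0 0" --pt "0.002 0 0 0" --pt "0.003 0 0 0" --pt "0.004 0 0 0" --pt "0.004 0 0 0"

```text
t: 40.6
eef_pos: [504.8, -347.5, 11.9]
tcp_rot: [0.066, 1.57, -0.066]
force: [-0.8, 0.5, 0.7]
opening: 13.8
```

Emit:
apply_moves --pt "0.0005 0 0 0" --pt "0.001 0 0 0" --pt "0.0015 0 0 0" --pt "0.0015 0 0 0"

```text
t: 40.93
eef_pos: [504.9, -347.6, 10.9]
tcp_rot: [0.066, 1.57, -0.066]
force: [-0.4, 1.2, 3.2]
opening: 13.9
```

Contact with the tray floor; release and go back up.

Emit:
apply_moves --pt "0 0 0 0" --pt "0 0 0 0" --pt "-0.002 0 0 0" --pt "-0.015 0 0 0" --pt "-0.045 0 0 0" --claw 0.034

```text
t: 41.35
eef_pos: [503.3, -346.1, 52.8]
tcp_rot: [0.07, 1.575, -0.063]
force: [-0.1, -0.1, -0.3]
opening: 34.0
```

Emit:
apply_moves --pt "-0.035 0 0 0" --pt "-0.07 0.015 0.005 0" --pt "-0.09 0.05 0.012 -2" --pt "-0.09 0.09 0.022 -5" --pt "-0.09 0.13 0.03 -5"

```text
t: 41.77
eef_pos: [546.7, -220.1, 147.5]
tcp_rot: [-0.005, 1.568, 0.002]
force: [1.2, -0.1, -1.0]
opening: 34.0
```

```bash
python3 -c "
from h import *
plan(586,50,120,0.2)
grab('scene','pics/d8.png',(240,160,500,340),3)"
```

```text
t41.77 pos [ 546.7 -220.1  147.5] F [ 1.2 -0.1 -1. ] op 34.0 j [-0.53  0.36 -0.05  1.16  0.    1.04]
x [ 0.003 -0.002 -1.   ] y [-0.004  1.    -0.002] z [1.    0.004 0.003]
tool shift m [0.0271 0.27   0.0404] len 274.3 rows 7.0
jaw ang 0.2 j6deg 59.7
yaw cmd 0.0 or -180.0
```

View pics/d8.png

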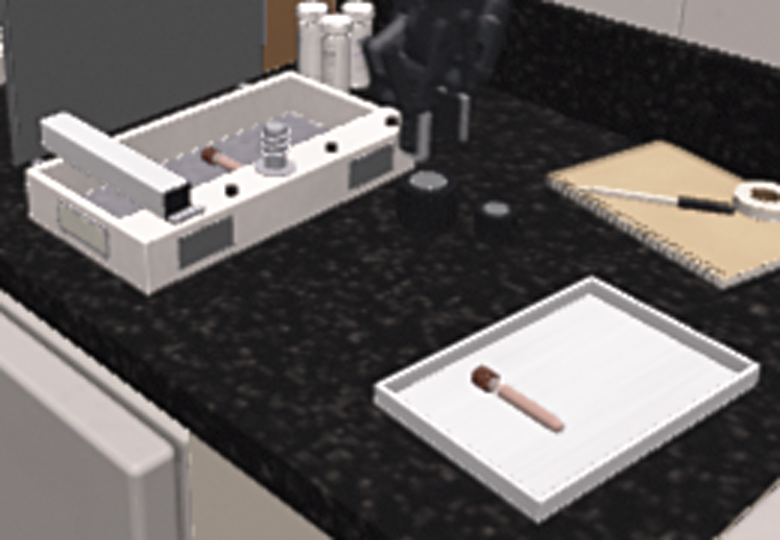

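Emit:
apply_moves --pt "0 0.0405 0.006 0" --pt "0 0.081 0.012 0" --pt "0 0.1215 0.018 0" --pt "0 0.162 0.025 0" --pt "0 0.2025 0.031 0"

```text
t: 42.23
eef_pos: [576.2, -16.1, 145.8]
tcp_rot: [-0.002, 1.571, 0.002]
force: [1.2, -0.3, -0.0]
opening: 34.0
```

```bash
python3 -c "
from h import *
plan(586,49,70,0.2)"
```

```text
t42.23 pos [576.2 -16.1 145.8] F [ 1.2 -0.3 -0. ] op 34.0 j [-0.17  0.34 -0.08  1.15  0.    1.39]
x [ 0. -0. -1.] y [-0.003  1.    -0.   ] z [1.    0.003 0.   ]
tool shift m [0.0758 0.0651 0.01  ] len 100.4 rows 3.0
jaw ang 0.1 j6deg 79.9
yaw cmd -0.1 or 179.9
```

Emit:
apply_moves --pt "0.005 0.035 0.005 0" --pt "0.03 0.063 0.01 0" --pt "0.065 0.0651 0.01 0" --pt "0.076 0.0651 0.01 0" --pt "0.076 0.0651 0.01 0"

```text
t: 42.65
eef_pos: [584.0, 48.2, 66.5]
tcp_rot: [-0.003, 1.576, 0.004]
force: [-1.5, -0.2, 0.3]
opening: 34.2
```

```bash
python3 -c "
from h import *
plan(586,50,13,0.2)"
```

```text
t42.65 pos [584.   48.2  66.5] F [-1.5 -0.2  0.3] op 34.2 j [-0.06  0.42 -0.18  0.98 -0.    1.51]
x [-0.006  0.    -1.   ] y [-0.004  1.     0.   ] z [ 1.     0.004 -0.006]
tool shift m [0.0535 0.0018 0.0023] len 53.5 rows 2.0
jaw ang 0.3 j6deg 86.3
yaw cmd 0.1 or -179.9
```

Emit:
apply_moves --pt "0.015 0.001 0 0" --pt "0.032 0.001 0 0" --pt "0.044 0.001 0 0" --pt "0.053 0.001 0 0" --pt "0.053 0.001 0 0"

```text
t: 43.07
eef_pos: [585.6, 47.8, 15.9]
tcp_rot: [-0.002, 1.572, 0.002]
force: [-0.5, 0.2, 0.7]
opening: 33.9
```

```bash
python3 -c "
from h import *
plan(586,50,13,0.2)"
```

```text
t43.07 pos [585.6  47.8  15.9] F [-0.5  0.2  0.7] op 33.9 j [-0.06  0.46 -0.25  0.86 -0.    1.51]
x [-0.001  0.    -1.   ] y [-0.002  1.     0.   ] z [ 1.     0.002 -0.001]
tool shift m [0.0029 0.0022 0.0004] len 3.7 rows 1.0
jaw ang 0.1 j6deg 86.4
yaw cmd -0.1 or 179.9
```

Emit:
apply_moves --pt "0.002 0.0015 0 0" --pt "0.002 0.0015 0 0" --pt "0.002 0.0015 0 0" --pt "0.002 0.0015 0 0" --pt "0.002 0.0015 0 0" --claw 0.006

```text
t: 43.48
eef_pos: [586.5, 49.7, 15.5]
tcp_rot: [-0.002, 1.569, 0.002]
force: [-0.6, 0.3, 6.2]
opening: 14.2
```

Emit:
apply_moves --pt "-0.015 0 0 0" --pt "-0.04 0 0 0" --pt "-0.08 0 0 0" --pt "-0.12 0 0 0" --pt "-0.135 -0.03 -0.002 0"

```text
t: 43.9
eef_pos: [585.7, 22.6, 155.3]
tcp_rot: [-0.005, 1.564, 0.006]
force: [2.3, -0.6, -0.3]
opening: 14.0
```

```bash
python3 -c "
from h import *
plan(580,-355,130,-4.6)
grab('scene','pics/d9.png',(240,100,480,280),3)
im=grab('top','pics/e1.png',(380,130,460,250),6)"
```

```text
t43.90 pos [585.7  22.6 155.3] F [ 2.3 -0.6 -0.3] op 14.0 j [-0.11  0.35 -0.05  1.17  0.    1.46]
x [ 0.007  0.001 -1.   ] y [-0.007  1.     0.001] z [1.    0.007 0.007]
tool shift m [ 0.025  -0.3775 -0.0085] len 378.4 rows 10.0
jaw ang 0.4 j6deg 83.6
yaw cmd 5.0 or -175.0
```

View pics/d9.png

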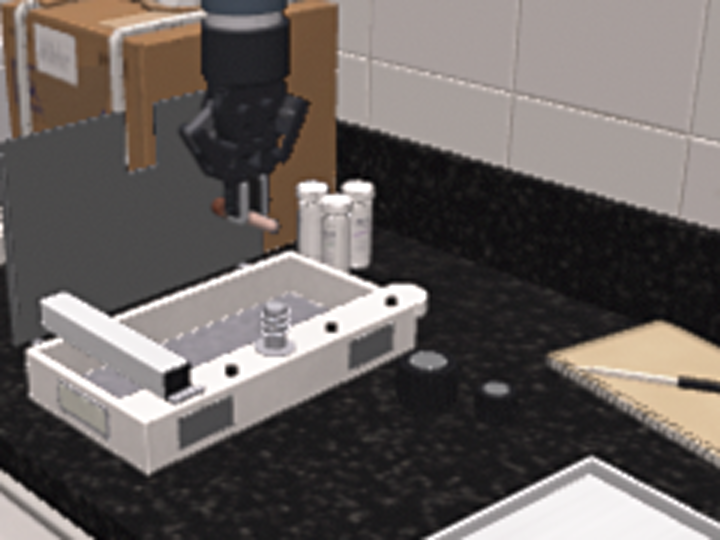

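View pics/e1.png

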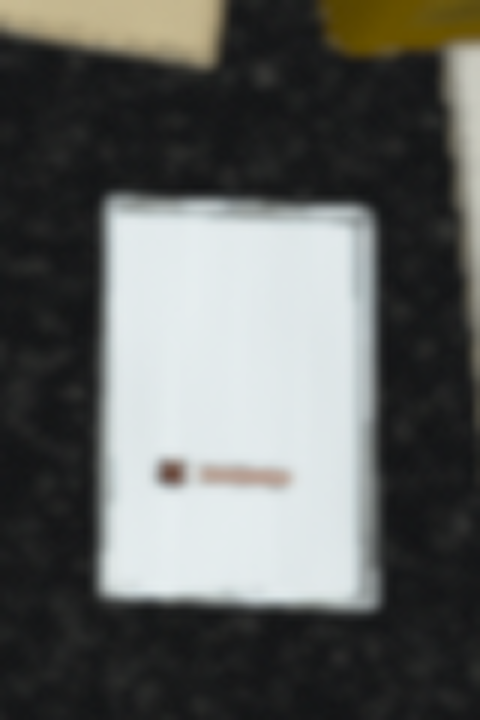

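Emit:
apply_moves --pt "0 -0.0405 0 0" --pt "0 -0.081 0 1" --pt "0 -0.1215 0 3" --pt "0 -0.162 -0.002 5" --pt "0 -0.2025 -0.003 5"

```text
t: 44.42
eef_pos: [581.0, -184.2, 148.8]
tcp_rot: [0.068, 1.571, -0.067]
force: [1.5, -0.1, 0.0]
opening: 13.9
```

```bash
python3 -c "
from h import *
plan(580,-352,60,-4.6)"
```

```text
t44.42 pos [ 581.  -184.2  148.8] F [ 1.5 -0.1  0. ] op 13.9 j [-0.44  0.39  0.01  1.19  0.    1.21]
x [-0.001  0.001 -1.   ] y [0.086 0.996 0.001] z [ 0.996 -0.086 -0.001]
tool shift m [ 0.0887 -0.1674  0.0136] len 189.9 rows 5.0
jaw ang 175.1 j6deg 69.5
yaw cmd -0.3 or 179.7
```

Emit:
apply_moves --pt "0.005 -0.04 0.003 0" --pt "0.01 -0.08 0.006 0" --pt "0.015 -0.12 0.009 0" --pt "0.03 -0.155 0.0136 0" --pt "0.06 -0.164 0.0136 0"

```text
t: 44.83
eef_pos: [582.2, -353.5, 90.7]
tcp_rot: [0.066, 1.565, -0.073]
force: [0.0, 0.0, -0.5]
opening: 13.8
```

Emit:
apply_moves --pt "0.02 0 0 0" --pt "0.04 0 0 0" --pt "0.055 0 0 0" --pt "0.065 0 0 0" --pt "0.065 0 0 0"

```text
t: 45.25
eef_pos: [580.2, -346.2, 21.6]
tcp_rot: [0.069, 1.574, -0.064]
force: [0.0, 0.2, -0.3]
opening: 13.8
```

```bash
python3 -c "
from h import *
plan(580,-350,11,-4.6)"
```

```text
t45.25 pos [ 580.2 -346.2   21.6] F [ 0.   0.2 -0.3] op 13.8 j [-0.66  0.59  0.    0.99  0.    0.99]
x [-0.004  0.003 -1.   ] y [0.084 0.996 0.003] z [ 0.996 -0.084 -0.004]
tool shift m [ 0.0105 -0.0038  0.0002] len 11.2 rows 1.0
jaw ang 175.2 j6deg 56.9
yaw cmd -0.2 or 179.8
```

Emit:
apply_moves --pt "0.002 -0.001 0 0" --pt "0.004 -0.002 0 0" --pt "0.006 -0.003 0 0" --pt "0.008 -0.003 0 0" --pt "0.008 -0.003 0 0"

```text
t: 45.67
eef_pos: [581.2, -350.5, 16.8]
tcp_rot: [0.066, 1.569, -0.067]
force: [-0.3, 0.5, -0.3]
opening: 13.7
```

Emit:
apply_moves --pt "0.001 0 0 0" --pt "0.002 0 0 0" --pt "0.002 0 0 0"

```text
t: 45.92
eef_pos: [581.1, -350.3, 14.6]
tcp_rot: [0.066, 1.57, -0.066]
force: [-0.9, 0.0, -0.4]
opening: 14.0
```

Emit:
apply_moves --pt "0.001 0 0 0" --pt "0.002 0 0 0" --pt "0.003 0 0 0" --pt "0.0035 0 0 0" --pt "0.0035 0 0 0"

```text
t: 46.33
eef_pos: [581.1, -350.4, 11.2]
tcp_rot: [0.066, 1.57, -0.066]
force: [-0.1, 1.1, 1.3]
opening: 13.7
```

Emit:
apply_moves --pt "0 0 0 0" --pt "0 0 0 0" --pt "-0.002 0 0 0" --pt "-0.015 0 0 0" --pt "-0.045 0 0 0" --claw 0.034

```text
t: 46.75
eef_pos: [579.4, -349.1, 52.8]
tcp_rot: [0.07, 1.575, -0.063]
force: [0.6, -0.1, -0.2]
opening: 33.9
```

Emit:
apply_moves --pt "-0.035 0 0 0" --pt "-0.075 0 0 0" --pt "-0.11 0.015 -0.01 -2" --pt "-0.13 0.05 -0.02 -5" --pt "-0.13 0.085 -0.04 -5"

```text
t: 47.17
eef_pos: [550.4, -263.4, 190.7]
tcp_rot: [-0.007, 1.564, 0.0]
force: [0.6, 0.7, -0.0]
opening: 33.8
```

```bash
python3 -c "
from h import *
plan(455.4,57.5,170,0.3)
grab('scene','pics/e2.png',(200,100,500,330),2.6)"
```

```text
t47.17 pos [ 550.4 -263.4  190.7] F [ 0.6  0.7 -0. ] op 33.8 j [-0.58  0.37  0.08  1.27  0.    0.98]
x [ 0.007 -0.004 -1.   ] y [-0.004  1.    -0.004] z [1.    0.004 0.007]
tool shift m [ 0.0187  0.3214 -0.0937] len 335.3 rows 9.0
jaw ang 0.3 j6deg 56.3
yaw cmd -0.0 or 180.0
```

View pics/e2.png

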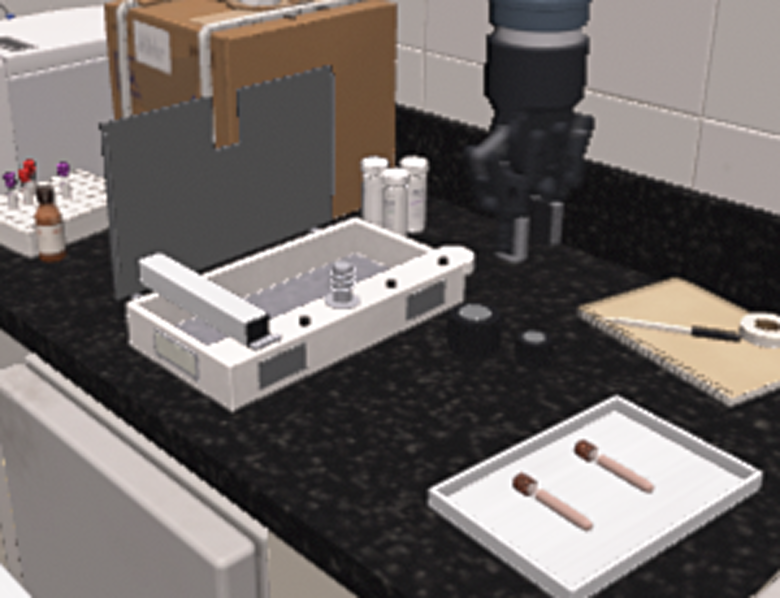

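```bash
python3 -c "
from h import *
grab('top','pics/e3.png',(255,135,355,250),5)"
```

```text
(no output)
```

View pics/e3.png

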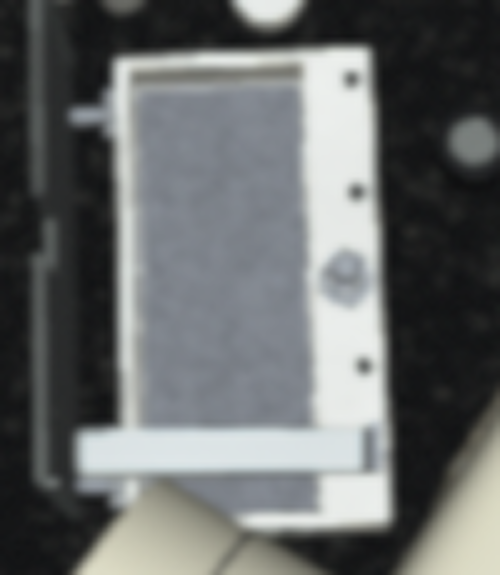

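Emit:
apply_moves --pt "0 0.0395 -0.0115 0" --pt "0 0.079 -0.023 0" --pt "0 0.1185 -0.035 0" --pt "0 0.158 -0.046 0" --pt "0 0.1975 -0.058 0" --claw 0.048

```text
t: 47.68
eef_pos: [489.2, -63.7, 186.0]
tcp_rot: [-0.002, 1.571, 0.002]
force: [0.8, 0.2, 0.6]
opening: 47.9
```

```bash
python3 -c "
from h import *
plan(455.4,57.5,100,0.3)"
```

```text
t47.68 pos [489.2 -63.7 186. ] F [0.8 0.2 0.6] op 47.9 j [-0.3   0.18 -0.2   1.19  0.    1.27]
x [ 0. -0. -1.] y [-0.002  1.    -0.   ] z [1.    0.002 0.   ]
tool shift m [ 0.086   0.1213 -0.0336] len 152.5 rows 4.0
jaw ang 0.1 j6deg 72.7
yaw cmd -0.2 or 179.8
```

Emit:
apply_moves --pt "0 0.04 -0.011 0" --pt "0.005 0.08 -0.022 0.2" --pt "0.025 0.118 -0.0336 0.2" --pt "0.06 0.1213 -0.0336 0.2" --pt "0.086 0.1213 -0.0336 0.2"

```text
t: 48.1
eef_pos: [455.1, 58.4, 99.0]
tcp_rot: [-0.002, 1.57, 0.002]
force: [0.6, -0.1, -0.2]
opening: 48.2
```

```bash
python3 -c "
from h import *
plan(455.4,57.5,58,0.3)
grab('scene','pics/e4.png',(200,110,380,270),4.4)"
```

```text
t48.10 pos [455.1  58.4  99. ] F [ 0.6 -0.1 -0.2] op 48.2 j [-0.06  0.19 -0.43  0.95  0.    1.51]
x [ 0.001  0.    -1.   ] y [-0.003  1.     0.   ] z [1.    0.003 0.001]
tool shift m [ 0.041  -0.001   0.0003] len 41.0 rows 1.0
jaw ang 0.2 j6deg 86.6
yaw cmd -0.1 or 179.9
```

View pics/e4.png

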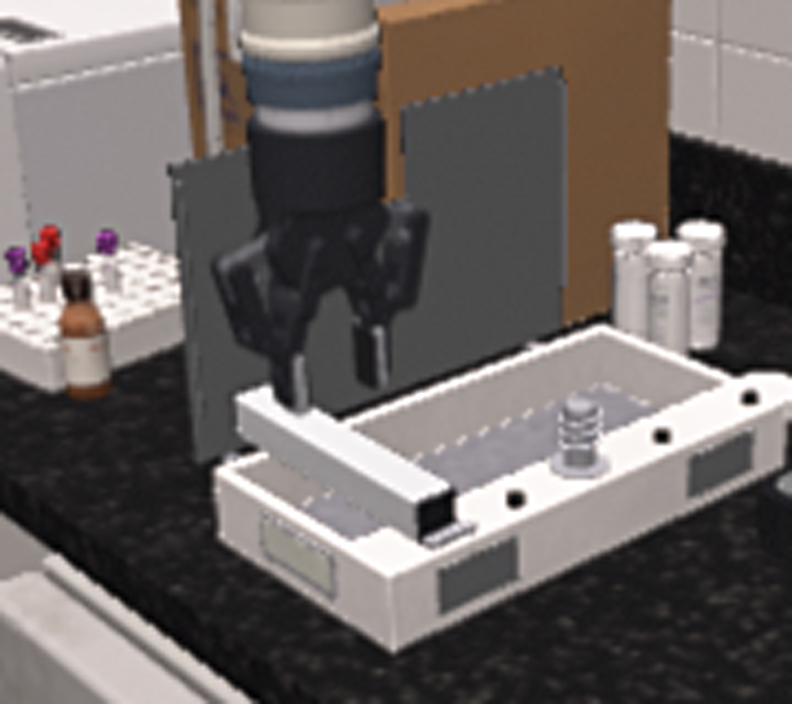

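Emit:
apply_moves --pt "0.015 0 0 0" --pt "0.028 0 0 0" --pt "0.037 0 0 0" --pt "0.041 0 0 0" --pt "0.041 0 0 0"

```text
t: 48.57
eef_pos: [455.9, 55.9, 58.9]
tcp_rot: [0.001, 1.572, -0.001]
force: [-0.1, -0.2, -0.0]
opening: 47.9
```

Emit:
apply_moves --pt "0 0 0 0" --pt "0 0 0 0" --pt "0 0 0 0" --pt "0 0 0 0" --pt "0 0 0 0" --claw 0.015

```text
t: 48.98
eef_pos: [456.6, 56.0, 60.1]
tcp_rot: [0.0, 1.569, -0.001]
force: [-0.1, -0.8, 6.6]
opening: 26.6
```

Emit:
apply_moves --pt "-0.008 0.002 0 0" --pt "-0.02 0.002 0 0" --pt "-0.035 0.002 0 0" --pt "-0.055 0.002 0 0" --pt "-0.075 0.002 0 0"

```text
t: 49.4
eef_pos: [455.5, 58.3, 135.3]
tcp_rot: [0.0, 1.572, -0.0]
force: [-0.4, -0.5, -1.2]
opening: 26.5
```

```bash
python3 -c "
from h import *
plan(455.4,59,195,0.3)
grab('scene','pics/e5.png',(200,90,380,250),4.4)"
```

```text
t49.40 pos [455.5  58.3 135.3] F [-0.4 -0.5 -1.2] op 26.5 j [-0.06  0.16 -0.36  1.05 -0.    1.52]
x [-0.001 -0.    -1.   ] y [ 0.001  1.    -0.   ] z [ 1.    -0.001 -0.001]
tool shift m [-0.0597  0.0007 -0.0001] len 59.7 rows 2.0
jaw ang 180.0 j6deg 86.8
yaw cmd -0.3 or 179.7
```

View pics/e5.png

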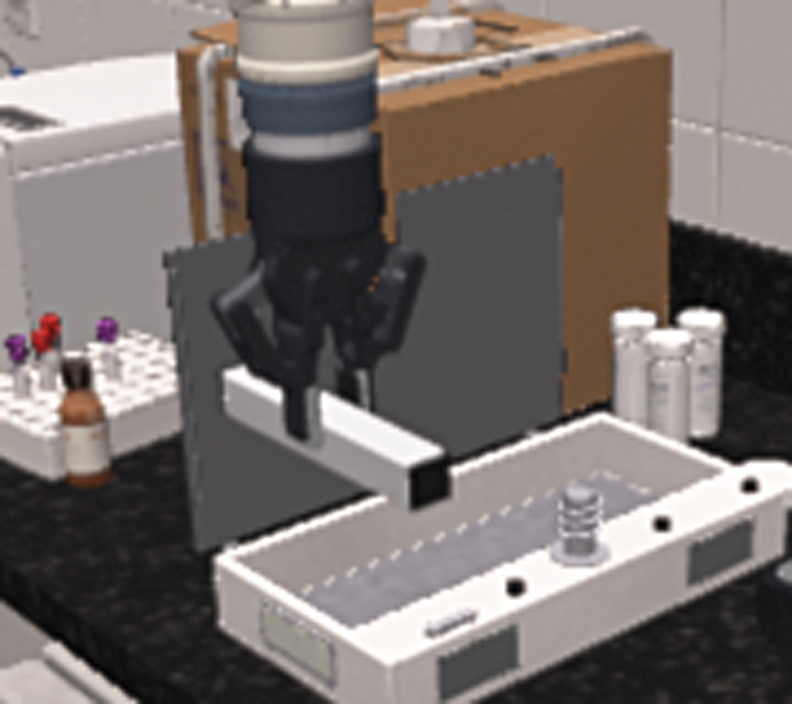

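Emit:
apply_moves --pt "-0.02 0 0 0" --pt "-0.042 0 0 0" --pt "-0.06 -0.002 0 0" --pt "-0.066 -0.01 0 0" --pt "-0.066 -0.02 0 0"

```text
t: 49.87
eef_pos: [456.5, 38.0, 201.5]
tcp_rot: [-0.001, 1.568, 0.0]
force: [-0.3, -0.0, -2.2]
opening: 26.9
```

Emit:
apply_moves --pt "0 -0.0155 0 0" --pt "0.001 -0.032 0 0" --pt "0.0035 -0.048 0 0" --pt "0.0075 -0.064 0 0" --pt "0.013 -0.0795 0 0"

```text
t: 50.28
eef_pos: [455.2, -42.8, 185.9]
tcp_rot: [0.001, 1.572, -0.001]
force: [-0.0, -0.1, -1.1]
opening: 26.9
```

```bash
python3 -c "
from h import *
plan(455.7,-56,181,0)
grab('scene','pics/e6.png',(200,70,400,270),4)"
```

```text
t50.28 pos [455.2 -42.8 185.9] F [-0.  -0.1 -1.1] op 26.9 j [-0.28  0.12 -0.27  1.18 -0.    1.29]
x [-0.001  0.    -1.   ] y [0.001 1.    0.   ] z [ 1.    -0.001 -0.001]
tool shift m [ 0.0049 -0.0132  0.0005] len 14.1 rows 1.0
jaw ang 179.9 j6deg 74.2
yaw cmd -0.1 or 179.9
```

View pics/e6.png

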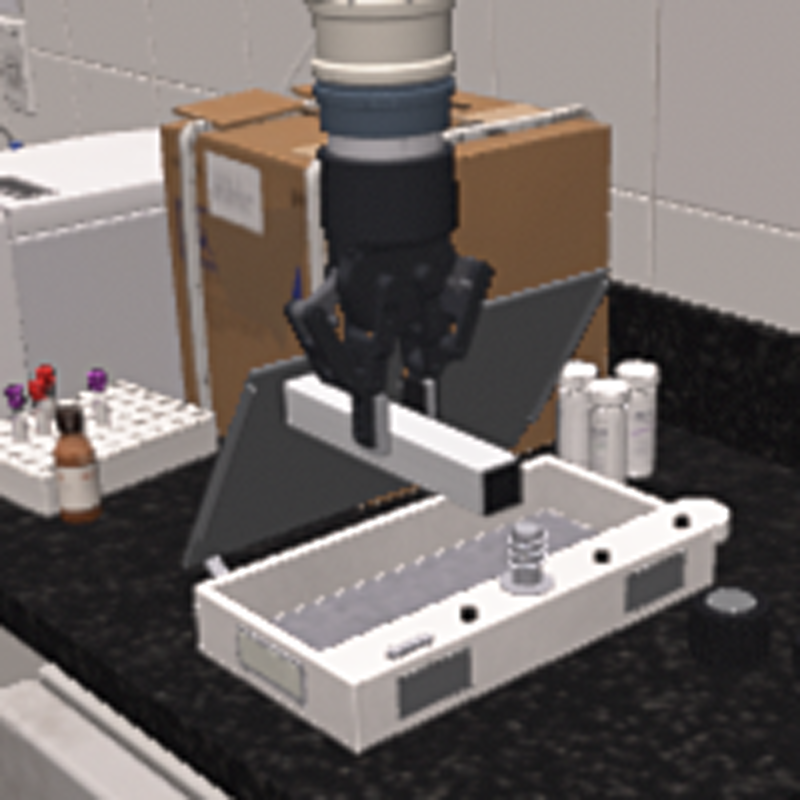

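Emit:
apply_moves --pt "0.005 -0.013 0 0" --pt "0.013 -0.0275 0 0" --pt "0.022 -0.041 0 0" --pt "0.0325 -0.0535 0 0" --pt "0.044 -0.0655 0.0005 0"

```text
t: 50.75
eef_pos: [455.5, -107.9, 141.6]
tcp_rot: [0.001, 1.572, -0.001]
force: [-0.8, -0.8, -2.5]
opening: 26.6
```

Emit:
apply_moves --pt "0.0125 -0.0105 0 0" --pt "0.026 -0.0205 0 0" --pt "0.04 -0.029 0 0" --pt "0.0545 -0.036 0 0" --pt "0.07 -0.042 0 0"

```text
t: 51.17
eef_pos: [455.3, -149.6, 71.3]
tcp_rot: [0.002, 1.572, -0.001]
force: [0.8, 0.7, -2.0]
opening: 26.5
```

Emit:
apply_moves --pt "0.012 -0.004 0 0" --pt "0.024 -0.007 0 0" --pt "0.034 -0.008 0 0" --pt "0.04 -0.009 0 0" --pt "0.041 -0.009 0 0"

```text
t: 51.58
eef_pos: [455.0, -157.8, 30.4]
tcp_rot: [0.002, 1.574, 0.0]
force: [0.2, 0.1, -1.6]
opening: 27.0
```

```bash
python3 -c "
from h import *
plan(455.7,-156,30,0)
grab('scene','pics/e7.png',(240,120,420,280),4.4)"
```

```text
t51.58 pos [ 455.  -157.8   30.4] F [ 0.2  0.1 -1.6] op 27.0 j [-0.51  0.3  -0.48  0.79 -0.    1.06]
x [-0.003  0.002 -1.   ] y [0.001 1.    0.002] z [ 1.    -0.001 -0.003]
tool shift m [0.0004 0.0018 0.0007] len 1.9 rows 1.0
jaw ang 179.9 j6deg 61.0
yaw cmd -0.1 or 179.9
```

View pics/e7.png

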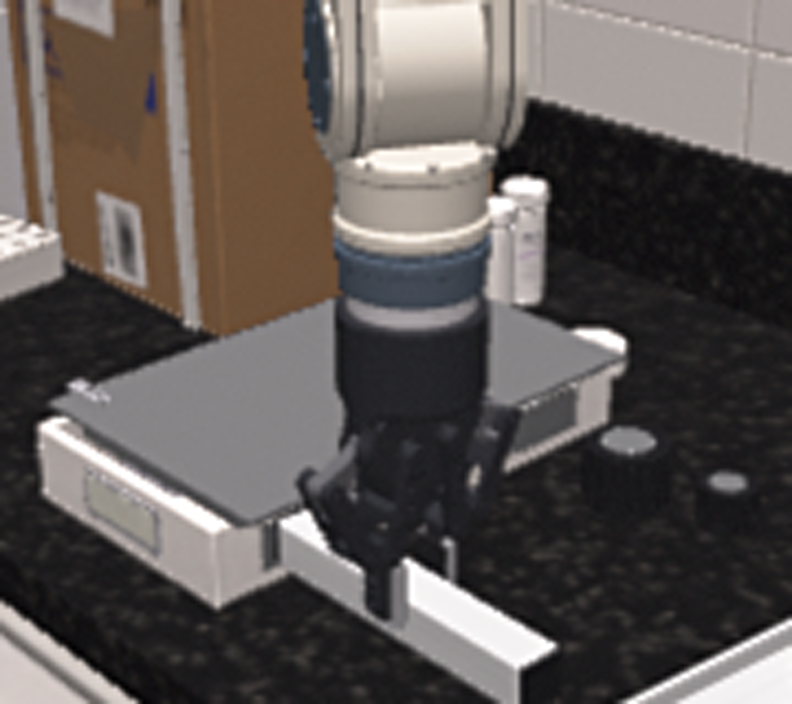

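Emit:
apply_moves --pt "0 -0.012 0 0" --pt "0 -0.03 0 0" --pt "-0.012 -0.03 0.02 -7" --pt "-0.02 -0.025 0.042 -14" --pt "-0.02 -0.018 0.06 -21"

```text
t: 52.05
eef_pos: [518.5, -177.7, 54.5]
tcp_rot: [-0.293, 1.548, 0.288]
force: [0.4, -0.4, -1.4]
opening: 26.7
```

Emit:
apply_moves --pt "0 0 0 -7" --pt "0 0 0 -14" --pt "0 0 0 -21" --pt "0 0 0 -28" --pt "0 0 0 -35"

```text
t: 52.47
eef_pos: [516.6, -176.5, 52.8]
tcp_rot: [-0.767, 1.431, 0.765]
force: [-0.0, 0.3, -1.0]
opening: 26.5
```

Emit:
apply_moves --pt "0 0 0 -7" --pt "0 0 0 -14" --pt "0 0 0 -21" --pt "0 0 0 -28" --pt "0 0 0 -33"

```text
t: 52.88
eef_pos: [516.6, -176.6, 52.8]
tcp_rot: [-1.202, 1.214, 1.2]
force: [0.8, -0.1, -1.9]
opening: 26.9
```

```bash
python3 -c "
from h import *
plan(516,-172,10.5,90)
grab('scene','pics/e8.png',(240,120,480,330),3.3)"
```

```text
t52.88 pos [ 516.6 -176.6   52.8] F [ 0.8 -0.1 -1.9] op 26.9 j [-0.48  0.36 -0.31  0.9  -0.   -0.47]
x [ 0.001 -0.001 -1.   ] y [-1.     0.011 -0.001] z [ 0.011  1.    -0.001]
tool shift m [0.0423 0.0007 0.0046] len 42.5 rows 2.0
jaw ang 89.3 j6deg -27.0
yaw cmd -0.7 or 179.3
```

View pics/e8.png

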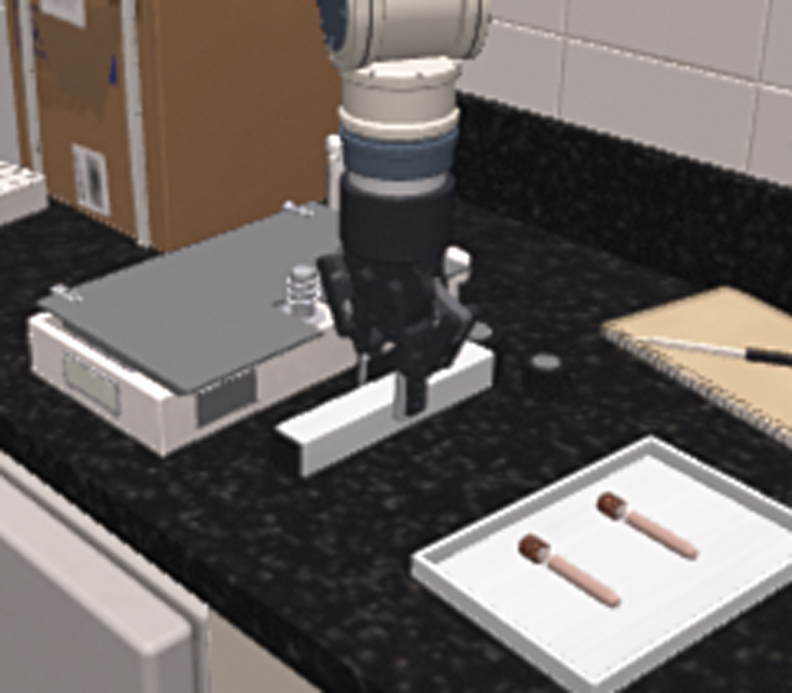

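Lower to the worktop (expected contact at TCP z ≈ 10).

Emit:
apply_moves --pt "0.012 0 0 0" --pt "0.024 0 0 0" --pt "0.034 0 0 0" --pt "0.038 0 0 0" --pt "0.038 0 0 0"

```text
t: 53.35
eef_pos: [515.8, -175.8, 13.4]
tcp_rot: [-1.194, 1.219, 1.196]
force: [0.5, 0.4, -0.9]
opening: 26.8
```

Emit:
apply_moves --pt "0.0015 0 0 0" --pt "0.003 0 0 0" --pt "0.004 0 0 0" --pt "0.005 0 0 0" --pt "0.005 0 0 0"

```text
t: 53.77
eef_pos: [516.6, -176.0, 10.2]
tcp_rot: [-1.197, 1.217, 1.195]
force: [-2.8, 0.3, 6.8]
opening: 26.6
```

Emit:
apply_moves --pt "0 0 0 0" --pt "0 0 0 0" --pt "0 0 0 0" --pt "-0.01 0 0 0" --pt "-0.03 0 0 0" --claw 0.055

```text
t: 54.18
eef_pos: [515.1, -175.2, 38.1]
tcp_rot: [-1.193, 1.219, 1.199]
force: [0.6, 0.2, 0.1]
opening: 55.0
```

Emit:
apply_moves --pt "-0.04 0 0 0" --pt "-0.08 0 0 0" --pt "-0.12 0 0 0" --pt "-0.16 0 0 0" --pt "-0.2 0 0 0"

```text
t: 54.6
eef_pos: [515.7, -175.5, 242.1]
tcp_rot: [-1.197, 1.217, 1.195]
force: [1.9, -1.8, 0.6]
opening: 55.0
```

Emit:
apply_moves --pt "0 0.03 0 0" --pt "0 0.06 0 0" --pt "0 0.09 0 0" --pt "0 0.1 0 0" --pt "0 0.1 0 0"

```text
t: 55.02
eef_pos: [414.5, -173.7, 240.4]
tcp_rot: [-1.196, 1.218, 1.194]
force: [0.8, -0.4, -0.0]
opening: 55.1
```

```bash
python3 -c "
from h import *
st()
grab('scene','pics/f1.png',(200,100,520,340),2.5)
grab('top','pics/f2.png',(250,120,460,250),3.8)"
```

```text
t55.02 pos [ 414.5 -173.7  240.4] F [ 0.8 -0.4 -0. ] op 55.1 j [-0.58  0.08 -0.18  1.31 -0.   -0.56]
x [ 0.001 -0.001 -1.   ] y [-1.     0.019 -0.001] z [ 0.019  1.    -0.001]
```

View pics/f1.png

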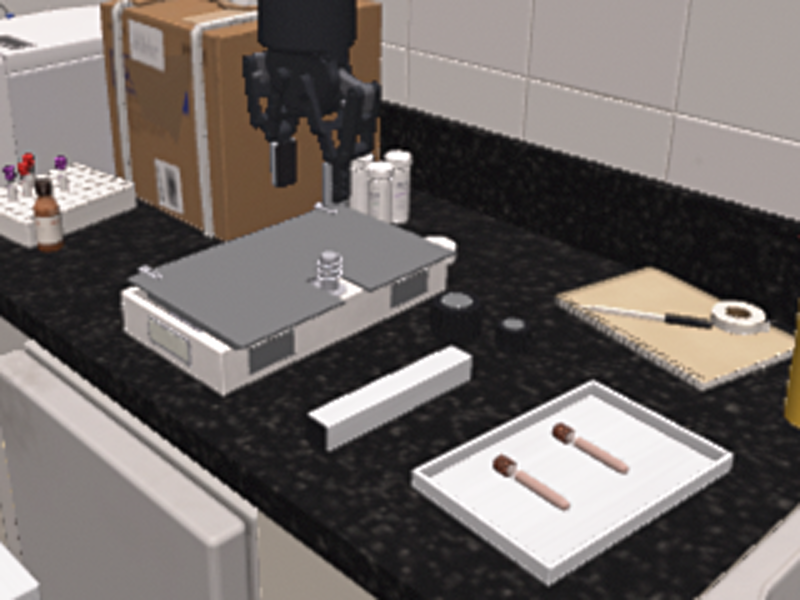

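View pics/f2.png

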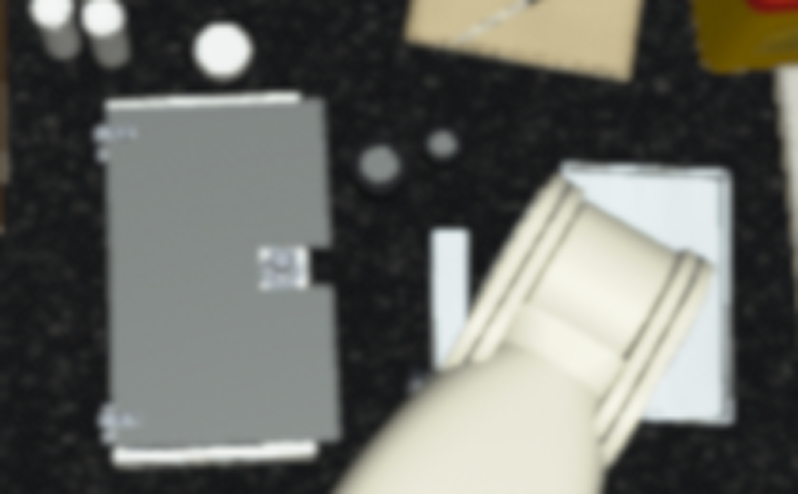

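```bash
python3 -c "
from bench import *
print(hand_in())"
```

```text
the job is handed in; nothing more can be done
None
```

The job is done and handed in at about 55 s of robot time; the hand-in gives no verdict, so what follows is what my own checks showed.

- **Lock cap:** I unscrewed the larger cap from the stud and stood it upright on the worktop. My first pull, after a nominal 2.1 turns, met 11 N of resistance, so I turned it another 24° and it came free.
- **Flap and stay:** I lifted the flap with the end of the stay and seated the stay across the well. I felt about 7 N against the stop, and the pictures showed the stay holding the flap upright.
- **Tubes:** Only two tubes were in the well. Both now lie flat in the tray, which had shifted about 11 mm during the run, so I measured it again before placing them. The well was empty before I took the stay out.
- **Closing up:** I followed the flap down with the stay and drew the stay out. The stay now lies on the worktop between the box and the tray.

In the last pictures the flap is fully shut, with its free edge within about 1 px of where it started. The cap is upright, both tubes are in the tray and the robot touches nothing.

While I first picked up the stay, the gripper appeared to brush the flap edge lightly, with about 2 N on the force reading. No other check failed or disagreed.

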